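# Close up the watch leak-test chamber and set its needle valve two turns open

### The arm

A 6-joint arm with a two-finger parallel gripper is mounted at the origin on a cart in front of the work surface, level with it; the furniture and walls round the work are solid. World frame = base frame: x ahead of the robot, y to its left, z up, the work surface at z = 0. Lengths are in m, angles in rad, forces in N, time in s.
With the tool pointing down it reaches from about 0.375 to 0.9 m from the base axis. Payload 3.1 kg.
Tool frame: the origin (TCP) lies at the very end of the fingers, on their centre line; the grasp point (between the pads) lies 19 mm behind it; z points along the fingers, y is the direction in which the jaws open and shut (so a half turn about z gives the same grasp; the last joint's range is limited). The gripper opens to 87 mm and grips with 3 to 60 N. Pads are 19 mm wide; open, the fingers measure 117 mm over their backs; the gripper's body (75 mm by 190 mm) begins 51 mm behind the grasp point.
Start: joints at [0.968, 0.527, 1.433, -0, 1.181, -0.178], TCP at [0.258, 0.569, 0.188] pointing down, gripper open.
Joint ranges: [-3.08, 3.08], [-0.75, 2.2], [0.22, 2.44], [-1.43, 4.57], [0, 2.65], [-2.85, 2.85]. Speed limits (rad/s): [2.79, 2.79, 3.14, 3.14, 3.14, 3.14].

### API

Orientations are given as a unit quaternion [x, y, z, w].
In Python, from rig import robot gives the robot as it stands. The module is installed in compiled form; this text tells all that it offers.
- The arm moves only by the tool send_rows, never from a script. Its argument "deltas" is a list of rows, each an object of numbers: "tx", "ty", "tz": the shift along the tool's x, y, z in cm; "rx", "ry", "rz": the turn, a rotation vector about the tool's x, y, z in rad. A call has 1 to 5 rows; each row is the pose to reach, as a shift and turn from the pose commanded when the call began, along the tool's axes at that moment; what a row does not reach only later rows make up. A row lasts 1/12 s, in which the tool goes at most 41.7 mm and 7.16 degrees, less where a joint would pass 70% of its speed; a pose out of reach is approached as far as the arm can. A call with a gripper value outside its range is refused whole. "claw" is the finger opening in cm, from 0 to 8.7, set as the call begins (left out, the last holds). The fingers move at their own pace and stop on an object; "squeeze" is the grip in N (left out, the last holds). Time passes only in rows, so rows that repeat a pose let the fingers close. It gives the time, the measured TCP pose, the force and the opening at its end, in the units of the state.
- robot.get_obs(): the state, without advancing time (a new reading comes with each control period).
- robot.camera(name): name is "scene" or "top" or "wrist"; returns a dict with "color" (400x640x3 uint8, red, green, blue), "z_map" (400x640 float32, m along the optical axis (not along the pixel's ray), 0 where there is no reading), "intrinsics" (3x3 intrinsics, pixels), "R" (3x3) and "t" (3): a world point X has camera coordinates R X + t; the wrist camera has in their place "tool_from_camera" (4x4, takes a point from camera to tool coordinates, whose origin is the TCP and whose axes are the flange's). Camera axes: x right, y down, z forward; pixel columns grow to the right and rows downward; lengths in m; the calibration is good to about 2 mm. The wrist camera is an equidistant fisheye: a pixel r from the principal point sees the ray r / f radians off the axis. A picture is of the moment at which its call begins: read the wrist's pose just before it.
- robot.hand_in(): hands the job in, once; it reports no verdict.
Trained networks look in the newest picture that a camera, given by its name, has taken for a name from the list of things; names that differ only in an ending like _2 or _b are one class to them, and where a whole thing is asked for, a point or a joint stands for the part that bears it (a point fixed in the world has none). Each returns a list of dicts, best first, with "p" (0 to 1); they miss things now and then, are a little off and sometimes report something else, mostly with a low value. They report only what shows in the picture. A call takes as long as a camera call. They do not tell look-alikes from the thing itself.
- robot.outline_of(label, camera): "pixels" (400x640 bool, what is visible of it) and "xy" ([column, row] in pixels, amid what is visible of it).
- robot.tip_of(label, camera): "xy" ([column, row] in pixels: a listed point, or the origin of a listed thing).
The state is a dict: "time": time; "q": joint angles; "joint_velocities": joint speeds; "joint_torque": joint torques, N m; "position": TCP position; "tool_rot": TCP orientation; "ft_force": force on the tool from outside, world axes, zero at the start; "moment": the same for the moment, N m; "grip_width": finger opening in m.
Only numpy, scipy, OpenCV 4.12 (cv2) and the standard library are available. Lean on these libraries where they do the work, as an engineer would, in place of code of your own. Each camera call takes 0.05 s, during which the arm holds its last target.

### The job

Build the leak-test chamber round the watch: set the steel chamber ring squarely on the rubber seal so that it surrounds the watch, then lay the cover squarely on the ring, without shifting the watch. Then wind the needle valve's crank wheel clockwise until it stops on its seat, back it off exactly two full turns, and stay there: finish while still holding the crank handle, ready to shut the valve. Leave the tweezers, the loupe and the oil cup alone.

Things in the scene. Friction and masses are not known exactly. Their poses are not given: they have to be found in the camera images.
- station: the leak-test station, fixed: grey base plate 100 x 250 mm, its top 16 mm above the tray it stands on. Origin: under the centre of the plate, on the tray. Its +y axis points along the plate to the round seal pedestal (75 mm from the centre, seal on top), -y to the brass needle valve (75 mm from the centre); a small round gauge, 97 mm tall, stands at the middle of the far long edge (+x), a copper pipe at 29 mm height runs along the middle between pedestal and valve
- seal (a point): centre of the top of the rubber seal, a flat black disc 66 mm across on the steel pedestal (68 mm across), 45 mm above the tray; the watch lies on its middle
- watch: wristwatch head without strap, loose, lying on the middle of the seal: about 34 x 32 mm over lugs and crown, 10 mm tall. Origin: centre of its underside
- chamber_ring: plain steel ring, loose: 60 mm outside, 46 mm inside, 20 mm tall, 0.17 kg. Origin: centre of its underside, z up; starts lying on the tray at one side of the station (left or right)
- cover: round aluminium cover, loose: flat disc 60 mm across and 9 mm thick with a knurled knob 18 mm across and 18 mm tall on its middle (27 mm in all), 0.10 kg. Origin: centre of its underside, z up; starts on the tray at the other side of the station
- valve_wheel (a joint): turn of the valve's wheel in rad: 0 = closed on the seat (hard stop), grows as it is opened, counter-clockwise seen from above; 12.57 = two full turns open. Starts 0.4 to 1.1 turns open. The wheel lies level, a steel rim 66 mm across with three spokes; its packing resists with about 0.05 N m (1.5 N at the handle), and it stays where it is left. Its stem is a screw: the wheel rises 1.5 mm a turn as it opens
- valve_axis (a point): point on the vertical axis of the valve wheel, at the height of the wheel's rim when closed (78 mm above the tray); fixed
- crank_handle: upright black crank handle on the wheel's rim, 33 mm from the wheel's axis: 14 mm across, 36 mm tall, free to spin about its own pin, so it can be carried round the circle without turning the hand. Origin: its middle, 24.5 mm above the rim's middle; its top is about 121 mm above the tray when the valve is closed, the highest part of the station
- tweezers: steel tweezers, 12 x 120 mm, 10 mm tall, lying on the tray in front of the station; leave alone
- loupe: black eyepiece loupe, 34 mm across, 30 mm tall, on the wooden bench top behind the station; leave alone
- oil_cup: small lidded oil cup, black with a red lid, 34 mm across, 26 mm tall, on the wooden bench top behind the station; leave alone
Things that resemble listed ones, but are neither listed nor needed, are in the scene too. Leave any yellow look-alike of the cover alone.

How it is judged:
By the outcome, as a careful person would: the job done as asked, in the order asked, and still so for the second after the job is handed in, while the arm keeps its last pose, push and grip.
It also fails if it takes over 72 s, if anything falls off the work surface, if the arm or the gripper's body presses on something with over 40 N, if the wrist force passes 120 N, or if a joint passes its speed limit or range.

## Working session

There is one attempt and no reset: what is moved stays moved. The work goes in short steps, Python scripts to look and compute and a tool call to move; the robot and the scene stay as the last step left them, time stands still between calls to the robot, and variables do not carry over. Pictures are saved under pics/ and viewed, and the job is handed in when it is done.

Besides the shell and the picture viewer there is one more tool, called after "Request:" in YAML: its name, and indented under it one key for each argument. send_rows: Moves the arm, as the interface text tells. Its arguments: {"type":"object","properties":{"deltas":{"type":"array","items":{"type":"object","properties":{"tx":{"type":"number"},"ty":{"type":"number"},"tz":{"type":"number"},"rx":{"type":"number"},"ry":{"type":"number"},"rz":{"type":"number"}}}},"claw":{"type":"number"},"squeeze":{"type":"number"}},"required":["deltas"]}

```bash
mkdir -p pics
cat > h.py <<'E'
import numpy as np, cv2, json
from rig import robot
from scipy.spatial.transform import Rotation as Rn
def save(im,name): cv2.imwrite('pics/'+name,im[:,:,::-1])
def back(c,u,v,z=None):
    K=c['intrinsics']; z=c['z_map'][int(round(v)),int(round(u))] if z is None else z
    p=np.array([(u-K[0,2])/K[0,0]*z,(v-K[1,2])/K[1,1]*z,z]); return c['R'].T@(p-c['t'])
def ray_h(c,u,v,h):
    K=c['intrinsics']; d=c['R'].T@np.array([(u-K[0,2])/K[0,0],(v-K[1,2])/K[1,1],1]); o=-c['R'].T@c['t']
    return o+d*(h-o[2])/d[2]
def cloud(c):
    K=c['intrinsics']; z=c['z_map']; v,u=np.mgrid[:400,:640]
    p=np.stack([(u-K[0,2])/K[0,0]*z,(v-K[1,2])/K[1,1]*z,z],-1); return (p-c['t'])@c['R']
E
python3 - <<'E'
from h import *
o=robot.get_obs(); print(o)
for n in ['scene','top']:
    c=robot.camera(n); save(c['color'],n+'0.png')
    print(n,(-c['R'].T@c['t']).round(3),c['intrinsics'][0,0])
    P=cloud(c); np.savez(n+'0.npz',P=P,col=c['color'],R=c['R'],t=c['t'],K=c['intrinsics'],z=c['z_map'])
    for l in ['station','seal','watch','chamber_ring','cover','valve_wheel','valve_axis','crank_handle','tweezers','loupe','oil_cup']:
        for q in robot.tip_of(l,n)[:3]:
            u,v=q['xy']; 
            print(l,np.round(q['xy'],1),round(q['p'],2),back(c,u,v).round(3) if 0<=u<640 and 0<=v<400 else '')
E
```

```text
{'time': 0.0, 'q': array([ 9.67505090e-01,  5.28489425e-01,  1.43386645e+00,  7.95840145e-06,
        1.18139236e+00, -1.78529980e-01]), 'joint_velocities': array([-0.00101825, -0.00111686,  0.00087828, -0.00051173, -0.00035052,
        0.00068028]), 'joint_torque': array([-4.73796626e-04, -4.40047967e+01, -1.76590294e+01,  6.33142982e-02,
        5.82370616e-02, -1.67531516e-04]), 'position': array([0.25709896, 0.56880798, 0.18716882]), 'tool_rot': array([ 2.10788993e-01,  9.77530991e-01, -9.95081144e-04, -4.14072530e-04]), 'ft_force': array([ 0.108727  ,  0.36897489, -0.15653703]), 'moment': array([0.04565364, 0.0048498 , 0.01755931]), 'grip_width': 0.08692199337776949}
scene [ 0.027 -0.4    0.617] 383.82448065695877
station [311.3 241.6] 0.89 [0.476 0.03  0.014]
seal [290.5 213.7] 0.57 [0.483 0.1   0.053]
watch [415.1 314.3] 0.54 [ 0.477 -0.239 -0.007]
watch [290.1 214.8] 0.4 [0.48  0.098 0.053]
chamber_ring [414.7 315.4] 0.83 [ 0.476 -0.239 -0.009]
cover [258.3 195.8] 0.62 [0.515 0.255 0.008]
cover [215.3 194.2] 0.61 [0.445 0.346 0.008]Traceback (most recent call last):
  File "<stdin>", line 8, in <module>
ValueError: it knows: chamber_ring, cover, crank_handle, loupe, oil_cup, seal, station, tweezers, valve_axis, watch
```

Run:
```python
from h import *
for n in ['scene','top']:
    c=robot.camera(n); save(c['color'],n+'1.png')
    print(n,(-c['R'].T@c['t']).round(3),c['intrinsics'][0,0])
    P=cloud(c); np.savez(n+'0.npz',P=P,col=c['color'],R=c['R'],t=c['t'],K=c['intrinsics'],z=c['z_map'])
    for l in ['station','seal','watch','chamber_ring','cover','valve_axis','crank_handle','tweezers','loupe','oil_cup']:
        for q in robot.tip_of(l,n)[:3]:
            u,v=q['xy']; 
            print(l,np.round(q['xy'],1),round(q['p'],2),back(c,u,v).round(3) if 0<=u<640 and 0<=v<400 else '')
```

```text
scene [ 0.027 -0.4    0.617] 383.82448065695877
station [313.2 240.2] 0.62 [0.481 0.028 0.016]
seal [291.6 214.7] 0.69 [0.481 0.094 0.055]
seal [278.9 261.8] 0.42 [0.393 0.048 0.003]
watch [290.9 213.5] 0.57 [0.484 0.1   0.053]
chamber_ring [413.9 313.8] 0.85 [ 0.477 -0.236 -0.007]
cover [212.8 196. ] 0.82 [0.437 0.346 0.006]
cover [259.9 198.9] 0.75 [0.508 0.24  0.009]
valve_axis [344.6 232. ] 0.72 [ 0.49  -0.051  0.083]
valve_axis [312.2 241.4] 0.25 [0.477 0.028 0.015]
crank_handle [357.9 225.5] 0.49 [ 0.495 -0.079  0.114]
crank_handle [411.6 315.7] 0.43 [ 0.469 -0.236 -0.005]
tweezers [276.3 262.3] 0.68 [ 0.396  0.061 -0.01 ]
tweezers [320.8 180.1] 0.62 [0.639 0.145 0.044]
loupe [319.2 181.4] 0.62 [0.639 0.151 0.037]
oil_cup [382.  212.4] 0.54 [ 0.63  -0.052  0.049]
top [0.312 0.065 1.187] 511.23064771864955
station [322.5 223.8] 0.72 [0.483 0.026 0.024]
station [358.  213.1] 0.22 [ 0.496 -0.05   0.084]
seal [435.2 228.5] 0.25 [ 0.47  -0.24  -0.003]
watch [290.8 220.6] 0.46 [0.488 0.098 0.055]
chamber_ring [435.7 229.8] 0.79 [ 0.467 -0.241 -0.004]
cover [180.5 245.9] 0.83 [0.44  0.348 0.028]
cover [224.7 212.8] 0.62 [0.514 0.251 0.022]
valve_axis [356.  213.3] 0.76 [ 0.496 -0.046  0.085]
crank_handle [371.4 209.4] 0.49 [ 0.497 -0.075  0.121]
tweezers [311.5 262.4] 0.44 [ 0.398  0.053 -0.004]
loupe [265.  152.4] 0.71 [0.651 0.156 0.04 ]
loupe [318.3 222.7] 0.7 [0.487 0.036 0.014]
oil_cup [357.5 151.5] 0.47 [ 0.644 -0.058  0.057]
```

View pics/scene1.png

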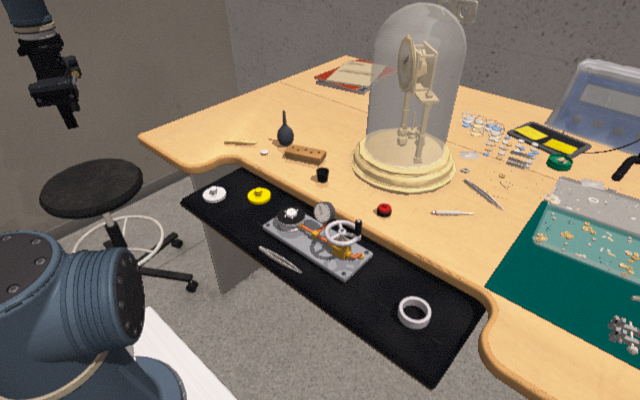

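View pics/top1.png

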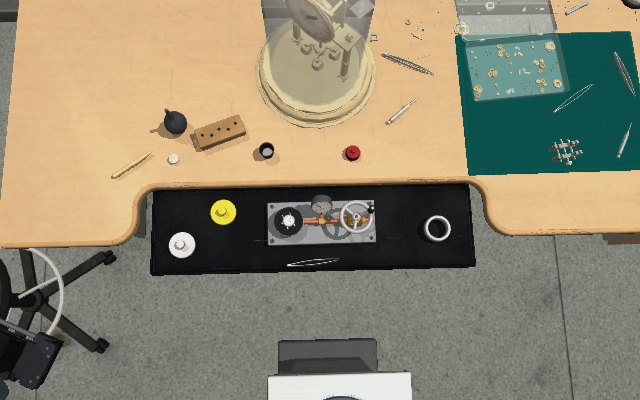

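Run:
```python
from h import *
for n in ['scene','top']:
    d=np.load(n+'0.npz'); P=d['P']
    def band(cx,cy,r,lo,hi):
        m=(np.hypot(P[...,0]-cx,P[...,1]-cy)<r)&(P[...,2]>lo)&(P[...,2]<hi); return P[m]
    for (cx,cy,r) in [(.47,-.24,.06),(.44,.348,.06),(.485,.1,.05),(.495,-.05,.05)]:
        p=band(cx,cy,r,-.05,.2); h,e=np.histogram(p[:,2],bins=np.arange(-.03,.15,.004)); print(n,cx,cy,[(round(a,3),b) for a,b in zip(e,h) if b>8])
    for nm,a in dict(ringtop=(.47,-.24,.06,.012,.03),cover=(.44,.348,.05,.005,.02),knob=(.44,.348,.05,.02,.04),pedtop=(.487,.1,.05,.04,.075)).items():
        p=band(*a); (c,r)=cv2.minEnclosingCircle(p[:,:2].astype(np.float32)) ; print(nm,len(p),p.mean(0).round(4),np.round(c,4),round(r,4))
c=cv2.imread('pics/top1.png'); cv2.imwrite('pics/z1.png',cv2.resize(c[180:280,150:470],None,fx=2.5,fy=2.5,interpolation=cv2.INTER_CUBIC))
c=cv2.imread('pics/scene1.png'); cv2.imwrite('pics/z2.png',cv2.resize(c[170:330,180:460],None,fx=2.8,fy=2.8,interpolation=cv2.INTER_CUBIC))
```

```text
scene 0.47 -0.24 [(np.float64(-0.014), np.int64(36)), (np.float64(-0.01), np.int64(1443)), (np.float64(-0.006), np.int64(591)), (np.float64(-0.002), np.int64(48)), (np.float64(0.002), np.int64(77)), (np.float64(0.006), np.int64(86)), (np.float64(0.01), np.int64(67)), (np.float64(0.014), np.int64(202)), (np.float64(0.018), np.int64(140))]
scene 0.44 0.348 [(np.float64(-0.026), np.int64(14)), (np.float64(-0.022), np.int64(19)), (np.float64(-0.018), np.int64(24)), (np.float64(-0.014), np.int64(26)), (np.float64(-0.01), np.int64(93)), (np.float64(-0.006), np.int64(480)), (np.float64(-0.002), np.int64(97)), (np.float64(0.002), np.int64(44)), (np.float64(0.006), np.int64(185)), (np.float64(0.014), np.int64(10)), (np.float64(0.022), np.int64(22))]
scene 0.485 0.1 [(np.float64(-0.01), np.int64(51)), (np.float64(0.006), np.int64(14)), (np.float64(0.01), np.int64(168)), (np.float64(0.014), np.int64(321)), (np.float64(0.018), np.int64(65)), (np.float64(0.022), np.int64(21)), (np.float64(0.026), np.int64(19)), (np.float64(0.03), np.int64(20)), (np.float64(0.034), np.int64(20)), (np.float64(0.038
[... 2470 characters left out ...]
.int64(90)), (np.float64(0.014), np.int64(372)), (np.float64(0.018), np.int64(146)), (np.float64(0.022), np.int64(15)), (np.float64(0.026), np.int64(12)), (np.float64(0.03), np.int64(27)), (np.float64(0.034), np.int64(41)), (np.float64(0.038), np.int64(27)), (np.float64(0.042), np.int64(47)), (np.float64(0.078), np.int64(152)), (np.float64(0.082), np.int64(299)), (np.float64(0.086), np.int64(76)), (np.float64(0.118), np.int64(19)), (np.float64(0.122), np.int64(12))]
ringtop 247 [ 0.4684 -0.2395  0.0197] [ 0.4683 -0.2398] 0.0305
cover 461 [0.4444 0.3501 0.0095] [0.4439 0.3517] 0.0313
knob 55 [0.4452 0.3501 0.0257] [0.4449 0.351 ] 0.0095
pedtop 686 [0.4881 0.1041 0.047 ] [0.4889 0.1045] 0.0341
```

View pics/z1.png

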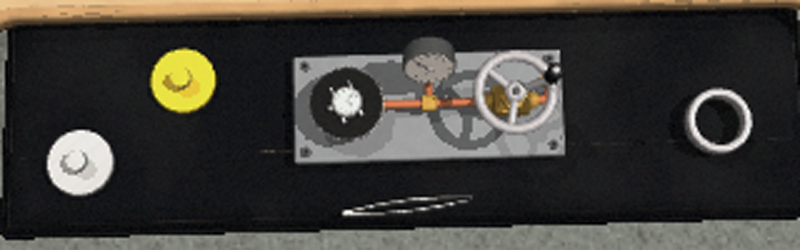

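View pics/z2.png

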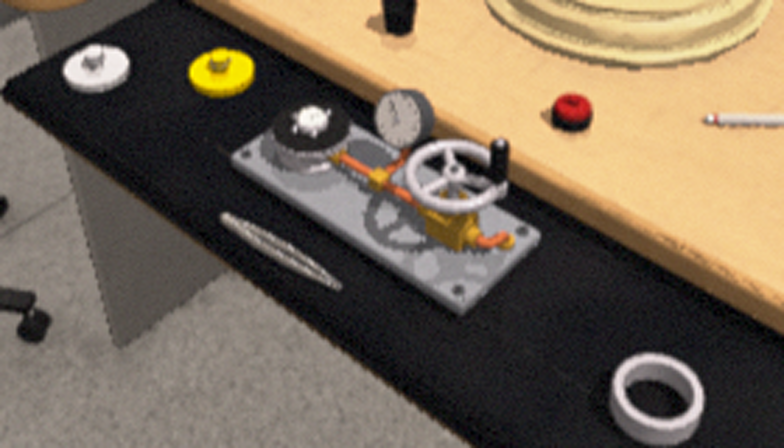

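```bash
cat >> h.py <<'E'
def plan(target,yaw_y=90.,n=5):
    "world target -> tool-frame shift in cm & rz"
    o=robot.get_obs(); R=Rn.from_quat(o['tool_rot']).as_matrix()
    d=R.T@(np.array(target)-o['position'])*100
    a=np.deg2rad(yaw_y); Rt=np.array([[-np.sin(a)*-1*0,0,0]]*3)
    y=np.array([np.cos(a),np.sin(a),0]); z=np.array([0,0,-1.]); x=np.cross(y,z)
    rv=Rn.from_matrix(R.T@np.stack([x,y,z],1)).as_rotvec()
    print('t',round(o['time'],2),'pos',o['position'].round(4),'F',o['ft_force'].round(1),'w',round(o['grip_width'],4),'cm',d.round(2),'|d|',round(np.linalg.norm(d),1),'rot',rv.round(3),'q',o['q'].round(2))
E
python3 - <<'E'
from h import *
plan([.34,.39,.188])
c=robot.camera('wrist'); print(c['tool_from_camera'].round(4),c['intrinsics'])
save(c['color'],'w0.png')
E
```

```text
t 1.4 pos [0.2576 0.5695 0.1882] F [-0.  -0.7 -1.3] w 0.087 cm [-14.91 -12.95   0.02] |d| 19.7 rot [ 0.    -0.    -0.425] q [ 0.97  0.53  1.43  0.    1.18 -0.18]
[[-1.200e-03 -9.598e-01 -2.806e-01  7.710e-02]
 [ 1.000e+00 -1.400e-03  5.000e-04 -2.000e-04]
 [-9.000e-04 -2.806e-01  9.598e-01 -1.966e-01]
 [ 0.000e+00  0.000e+00  0.000e+00  1.000e+00]] [[309.70691629   0.         321.79230603]
 [  0.         309.70691629 202.02421054]
 [  0.           0.           1.        ]]
```

View pics/w0.png

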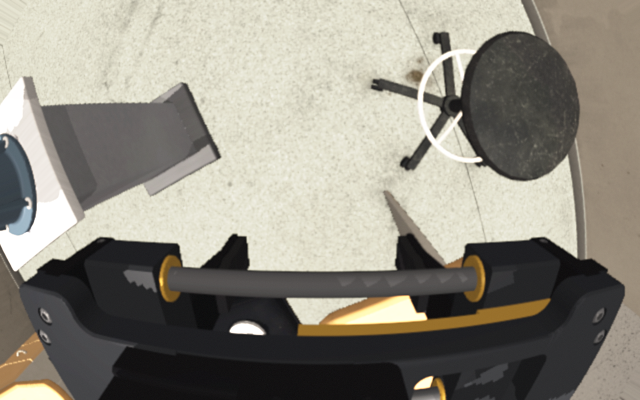

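Request:
send_rows:
  deltas:
    - {"tx": -3,"ty": -2.6,"rz": -0.1}
    - {"tx": -6,"ty": -5.2,"rz": -0.2}
    - {"tx": -9,"ty": -7.8,"rz": -0.3}
    - {"tx": -12,"ty": -10.4,"rz": -0.4}
    - {"tx": -15,"ty": -13,"rz": -0.425}

```text
schema error: expected keys tx, ty, tz, rx, ry, rz
```

Run:
```python
from h import *
plan([.44,.2,.15])
```

```text
t 1.45 pos [0.2576 0.5695 0.1882] F [-0.4 -0.6  0.3] w 0.0866 cm [-31.85 -26.14   3.82] |d| 41.4 rot [ 0.     0.    -0.425] q [ 0.97  0.53  1.43 -0.    1.18 -0.18]
```

All six keys are needed.

Request:
send_rows:
  deltas:
    - {"tx": -3,"ty": -2.6,"tz": 0,"rx": 0,"ry": 0,"rz": -0.1}
    - {"tx": -6,"ty": -5.2,"tz": 0,"rx": 0,"ry": 0,"rz": -0.2}
    - {"tx": -9,"ty": -7.8,"tz": 0,"rx": 0,"ry": 0,"rz": -0.3}
    - {"tx": -12,"ty": -10.4,"tz": 0,"rx": 0,"ry": 0,"rz": -0.4}
    - {"tx": -15,"ty": -13,"tz": 0,"rx": 0,"ry": 0,"rz": -0.425}

```text
time: 1.87
position: [0.341, 0.3877, 0.1883]
tool_rot: [-0.002, 1.0, 0.0, 0.0]
ft_force: [1.6, 0.4, -0.7]
grip_width: 0.0869
```

Run:
```python
from h import *
plan([.44,.2,.15])
```

```text
t 1.87 pos [0.341  0.3877 0.1883] F [ 1.6  0.4 -0.7] w 0.0869 cm [ -9.8  -18.82   3.83] |d| 21.6 rot [0.    0.    0.005] q [ 0.63  0.38  1.7  -0.    1.06 -0.94]
```

Request:
send_rows:
  deltas:
    - {"tx": -1.8,"ty": -3.6,"tz": 0,"rx": 0,"ry": 0,"rz": 0}
    - {"tx": -3.6,"ty": -7.2,"tz": 0,"rx": 0,"ry": 0,"rz": 0}
    - {"tx": -5.4,"ty": -10.8,"tz": 0,"rx": 0,"ry": 0,"rz": 0}
    - {"tx": -7.2,"ty": -14.4,"tz": 0,"rx": 0,"ry": 0,"rz": 0}
    - {"tx": -9,"ty": -18,"tz": 0,"rx": 0,"ry": 0,"rz": 0}

```text
time: 2.28
position: [0.4314, 0.2075, 0.1885]
tool_rot: [-0.0, 1.0, 0.0, 0.0]
ft_force: [0.9, -0.1, -0.8]
grip_width: 0.0869
```

Request:
send_rows:
  deltas:
    - {"tx": -0.6,"ty": -4,"tz": 0,"rx": 0,"ry": 0,"rz": 0}
    - {"tx": -1.2,"ty": -8,"tz": 0,"rx": 0,"ry": 0,"rz": 0}
    - {"tx": -1.8,"ty": -12,"tz": 0,"rx": 0,"ry": 0,"rz": 0}
    - {"tx": -2.4,"ty": -16,"tz": 0,"rx": 0,"ry": 0,"rz": 0}
    - {"tx": -3,"ty": -20,"tz": 0,"rx": 0,"ry": 0,"rz": 0}

```text
time: 2.7
position: [0.4608, 0.0072, 0.1884]
tool_rot: [-0.0, 1.0, -0.0, 0.0]
ft_force: [1.8, 0.2, -0.2]
grip_width: 0.087
```

Request:
send_rows:
  deltas:
    - {"tx": 0,"ty": -4,"tz": 0,"rx": 0,"ry": 0,"rz": 0}
    - {"tx": 0,"ty": -8,"tz": 0,"rx": 0,"ry": 0,"rz": 0}
    - {"tx": 0,"ty": -12,"tz": 1,"rx": 0,"ry": 0,"rz": 0}
    - {"tx": 0,"ty": -16,"tz": 3,"rx": 0,"ry": 0,"rz": 0}
    - {"tx": 0,"ty": -20,"tz": 5,"rx": 0,"ry": 0,"rz": 0}

```text
time: 3.12
position: [0.4613, -0.188, 0.1412]
tool_rot: [0.0, 1.0, -0.001, 0.001]
ft_force: [0.6, 1.1, 0.4]
grip_width: 0.087
```

Run:
```python
from h import *
plan([.468,-.2395,.06])
```

```text
t 3.12 pos [ 0.4613 -0.188   0.1412] F [0.6 1.1 0.4] w 0.087 cm [-0.65 -5.14  8.13] |d| 9.6 rot [-0.002  0.003 -0.   ] q [-0.61  0.43  1.8   0.    0.91 -2.18]
```

Request:
send_rows:
  deltas:
    - {"tx": -0.4,"ty": -3,"tz": 2,"rx": 0,"ry": 0,"rz": 0}
    - {"tx": -0.65,"ty": -5,"tz": 4.5,"rx": 0,"ry": 0,"rz": 0}
    - {"tx": -0.65,"ty": -5,"tz": 4.5,"rx": 0,"ry": 0,"rz": 0}
    - {"tx": -0.65,"ty": -5,"tz": 4.5,"rx": 0,"ry": 0,"rz": 0}

```text
time: 3.45
position: [0.4663, -0.2357, 0.0945]
tool_rot: [0.001, 1.0, 0.001, -0.001]
ft_force: [-1.1, -0.0, 1.2]
grip_width: 0.0871
```

```bash
cat >> h.py <<'E'
def wcloud(c,o):
    K=c['intrinsics'];z=c['z_map']; v,u=np.mgrid[:400,:640]
    dx=u-K[0,2];dy=v-K[1,2]; r=np.hypot(dx,dy)+1e-9; th=r/K[0,0]
    k=np.tan(np.minimum(th,1.4))/r
    p=np.stack([dx*k*z,dy*k*z,z],-1)
    T=c['tool_from_camera']; p=p@T[:3,:3].T+T[:3,3]
    P=p@Rn.from_quat(o['tool_rot']).as_matrix().T+o['position']; P[z==0]=np.nan
    return P
def wray(c,o,u,v,h):
    K=c['intrinsics'];dx=u-K[0,2];dy=v-K[1,2]; r=np.hypot(dx,dy)+1e-9; th=r/K[0,0]
    d=np.array([dx/r*np.sin(th),dy/r*np.sin(th),np.cos(th)])
    T=c['tool_from_camera']; R=Rn.from_quat(o['tool_rot']).as_matrix()
    O=R@T[:3,3]+o['position']; d=R@T[:3,:3]@d
    return O+d*(h-O[2])/d[2]
E
python3 - <<'E'
from h import *
plan([.468,-.2395,.06])
o=robot.get_obs(); c=robot.camera('wrist'); save(c['color'],'w1.png'); P=wcloud(c,o)
m=(np.hypot(P[...,0]-.468,P[...,1]+.2395)<.06)
h,e=np.histogram(P[m][:,2],bins=np.arange(-.03,.1,.002)); print([(round(a,3),b) for a,b in zip(e,h) if b>50])
m&=(P[...,2]>.013)&(P[...,2]<.03); p=P[m]; print(len(p),p.mean(0), cv2.minEnclosingCircle(p[:,:2].astype(np.float32)), np.nanpercentile(p[:,:2],[1,99],axis=0))
E
```

```text
t 3.45 pos [ 0.4663 -0.2357  0.0945] F [-1.1 -0.   1.2] w 0.0871 cm [-0.18 -0.39  3.45] |d| 3.5 rot [ 0.002 -0.003 -0.002] q [-0.68  0.53  1.77  0.    0.84 -2.25]
[(np.float64(-0.01), np.int64(64)), (np.float64(-0.008), np.int64(1509)), (np.float64(-0.006), np.int64(6284)), (np.float64(-0.004), np.int64(1264)), (np.float64(0.002), np.int64(61)), (np.float64(0.004), np.int64(51)), (np.float64(0.006), np.int64(52)), (np.float64(0.01), np.int64(71)), (np.float64(0.012), np.int64(59)), (np.float64(0.014), np.int64(55)), (np.float64(0.016), np.int64(110)), (np.float64(0.018), np.int64(762)), (np.float64(0.02), np.int64(484))]
1443 [ 0.46780325 -0.23852723  0.01922334] ((0.46792078018188477, -0.23855051398277283), 0.03026133030653) [[ 0.43954075 -0.26713185]
 [ 0.49662449 -0.20961468]]
```

View pics/w1.png

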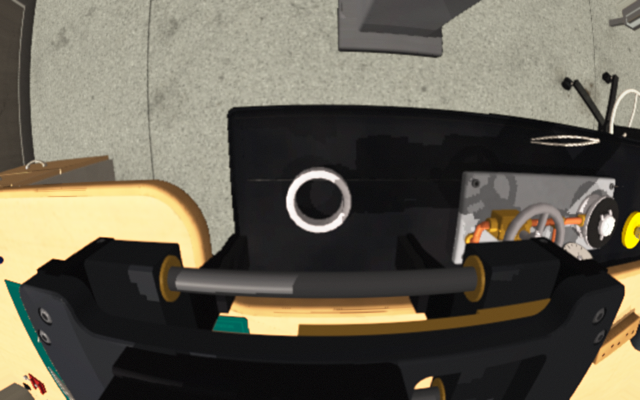

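Request:
send_rows:
  deltas:
    - {"tx": -0.17,"ty": -0.3,"tz": 3.5,"rx": 0,"ry": 0,"rz": 0}
    - {"tx": -0.17,"ty": -0.3,"tz": 7,"rx": 0,"ry": 0,"rz": 0}
    - {"tx": -0.17,"ty": -0.3,"tz": 8.8,"rx": 0,"ry": 0,"rz": 0}
    - {"tx": -0.17,"ty": -0.3,"tz": 8.9,"rx": 0,"ry": 0,"rz": 0}
    - {"tx": -0.17,"ty": -0.3,"tz": 8.9,"rx": 0,"ry": 0,"rz": 0}

```text
time: 3.92
position: [0.469, -0.237, 0.0074]
tool_rot: [-0.001, 1.0, 0.0, -0.0]
ft_force: [0.1, -0.3, -0.0]
grip_width: 0.0869
```

Run:
```python
from h import *
plan([.468,-.2387,.004])
```

```text
t 3.92 pos [ 0.469  -0.237   0.0074] F [ 0.1 -0.3 -0. ] w 0.0869 cm [ 0.1  -0.17  0.34] |d| 0.4 rot [ 0.001 -0.001  0.002] q [-0.68  0.68  1.82  0.    0.64 -2.25]
```

Request:
send_rows:
  deltas:
    - {"tx": 0.1,"ty": -0.17,"tz": 0.3,"rx": 0,"ry": 0,"rz": 0}
    - {"tx": 0.1,"ty": -0.17,"tz": 0.3,"rx": 0,"ry": 0,"rz": 0}

```text
time: 4.08
position: [0.4691, -0.2406, 0.0055]
tool_rot: [-0.001, 1.0, -0.001, 0.001]
ft_force: [-0.4, -0.5, -0.1]
grip_width: 0.0871
```

Request:
send_rows:
  deltas:
    - {"tx": 0,"ty": 0,"tz": 0,"rx": 0,"ry": 0,"rz": 0}
    - {"tx": 0,"ty": 0,"tz": 0,"rx": 0,"ry": 0,"rz": 0}
    - {"tx": 0,"ty": 0,"tz": 0,"rx": 0,"ry": 0,"rz": 0}
    - {"tx": 0,"ty": 0,"tz": 0,"rx": 0,"ry": 0,"rz": 0}
    - {"tx": 0,"ty": 0,"tz": 0,"rx": 0,"ry": 0,"rz": 0}
  claw: 5
  squeeze: 25

```text
time: 4.5
position: [0.4681, -0.2402, 0.0042]
tool_rot: [-0.0, 1.0, -0.0, 0.0]
ft_force: [-0.2, 0.2, -0.6]
grip_width: 0.0615
```

Run:
```python
from h import *
plan([.468,-.2387,.15])
```

```text
t 4.5 pos [ 0.4681 -0.2402  0.0042] F [-0.2  0.2 -0.6] w 0.0615 cm [ -0.     0.14 -14.58] |d| 14.6 rot [-0.  0.  0.] q [-0.69  0.69  1.82  0.    0.63 -2.26]
```

Request:
send_rows:
  deltas:
    - {"tx": 0,"ty": 0,"tz": 0,"rx": 0,"ry": 0,"rz": 0}
    - {"tx": 0,"ty": 0,"tz": 0,"rx": 0,"ry": 0,"rz": 0}

```text
time: 4.67
position: [0.4679, -0.24, 0.0038]
tool_rot: [-0.0, 1.0, 0.0, -0.0]
ft_force: [0.6, -0.1, -0.7]
grip_width: 0.0522
```

Request:
send_rows:
  deltas:
    - {"tx": 0,"ty": 0,"tz": -2,"rx": 0,"ry": 0,"rz": 0}
    - {"tx": 0,"ty": 0,"tz": -5,"rx": 0,"ry": 0,"rz": 0}
    - {"tx": 0,"ty": 0,"tz": -9,"rx": 0,"ry": 0,"rz": 0}
    - {"tx": -0.2,"ty": 2,"tz": -12,"rx": 0,"ry": 0,"rz": 0}
    - {"tx": -0.4,"ty": 5,"tz": -14.5,"rx": 0,"ry": 0,"rz": 0}

```text
time: 5.08
position: [0.4736, -0.1926, 0.1514]
tool_rot: [0.002, 1.0, -0.002, 0.002]
ft_force: [0.3, 0.7, -0.2]
grip_width: 0.0502
```

Run:
```python
from h import *
plan([.4885,.1045,.15])
o=robot.get_obs(); c=robot.camera('wrist'); save(c['color'],'w2.png'); P=wcloud(c,o)
```

```text
t 5.08 pos [ 0.4736 -0.1926  0.1514] F [ 0.3  0.7 -0.2] w 0.0502 cm [-1.39 29.71  0.04] |d| 29.7 rot [-0.003  0.004 -0.003] q [-0.6   0.43  1.76 -0.    0.95 -2.17]
```

View pics/w2.png

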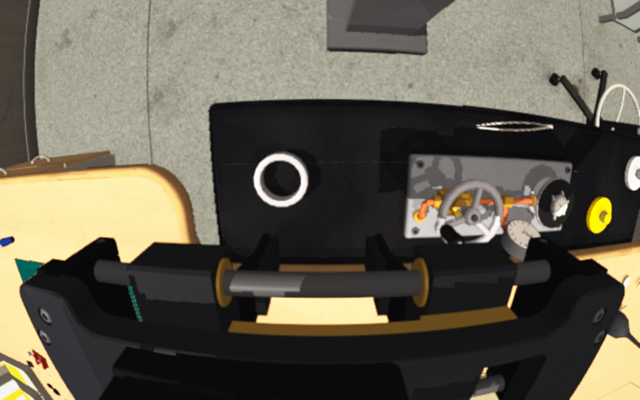

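Run:
```python
from h import *
o=robot.get_obs(); c=robot.camera('wrist'); P=wcloud(c,o)
def f(P):
    m=(np.hypot(P[...,0]-.468,P[...,1]+.2395)<.09)&(P[...,2]>.012)&(P[...,2]<.03); p=P[m]; print(len(p),np.median(p,0), cv2.minEnclosingCircle(p[:,:2].astype(np.float32)))
f(P)
T=c['tool_from_camera']; K=c['intrinsics']
for q in [[0,.025,0],[0,-.025,0],[0,.03,0],[0,-.03,0],[0.0095,.025,0]]:
    pc=np.linalg.inv(T)@np.array(q+[1]); th=np.arctan2(np.hypot(*pc[:2]),pc[2]); r=K[0,0]*th; print(q,K[:2,2]+r*pc[:2]/np.hypot(*pc[:2]))
c=robot.camera('top'); f(cloud(c)); save(c['color'],'t2.png')
c=robot.camera('scene'); f(cloud(c)); save(c['color'],'s2.png')
```

```text
1011 [ 0.46804686 -0.23796952  0.01954977] ((0.4683302342891693, -0.23839740455150604), 0.030404165387153625)
[0, 0.025, 0] [358.53725836 229.50549962]
[0, -0.025, 0] [285.45671326 229.62307267]
[0, 0.03, 0] [365.75370755 229.43813302]
[0, -0.03, 0] [278.23466691 229.57889146]
[0.0095, 0.025, 0] [359.05973597 216.38966019]
0 [nan nan nan] ((0.0, 0.0), 0.0)
378 [ 0.46621037 -0.24051379  0.01762492] ((0.467629611492157, -0.2388954609632492), 0.030523929744958878)
  return _methods._mean(a, axis=axis, dtype=dtype,
  ret = um.true_divide(
```

View pics/s2.png

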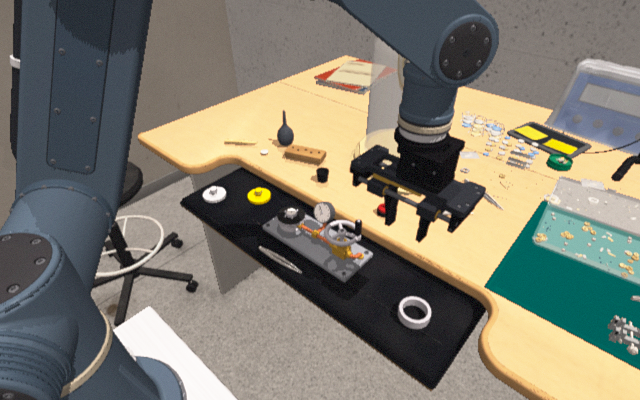

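Run:
```python
from h import *
o=robot.get_obs(); p=o['position']; print(p)
c=robot.camera('scene')
for q in [[0,.025,0],[0,-.025,0],[0,0,0],[0,0,.019],[0,0,-.15]]:
    x=c['R']@(p+q)+c['t']; uv=c['intrinsics']@x; print(q,(uv[:2]/uv[2]).round(1))
im=c['color'][200:340,330:480]; save(cv2.resize(im,None,fx=4,fy=4,interpolation=cv2.INTER_CUBIC),'s2z.png')
P=cloud(c)
m=(abs(P[...,0]-p[0])<.06)&(abs(P[...,1]-p[1])<.12)&(P[...,2]>.05); q=P[m]; print(len(q),q.min(0),q.max(0)); i=q[:,2].argsort()[:60]; print(np.median(q[i],0))
c=robot.camera('wrist'); im=c['color'][150:300,200:440]; save(cv2.resize(im,None,fx=3,fy=3,interpolation=cv2.INTER_CUBIC),'w2z.png')
```

```text
[ 0.47219186 -0.1896884   0.14952643]
[0, 0.025, 0] [390.  238.5]
[0, -0.025, 0] [415.  252.2]
[0, 0, 0] [402.2 245.2]
[0, 0, 0.019] [403.7 237.2]
[0, 0, -0.15] [392.4 300. ]
15965 [ 0.41219903 -0.28472876  0.073697  ] [ 0.5103975  -0.06972209  0.53998663]
[ 0.48126707 -0.07833292  0.07935592]
```

View pics/s2z.png

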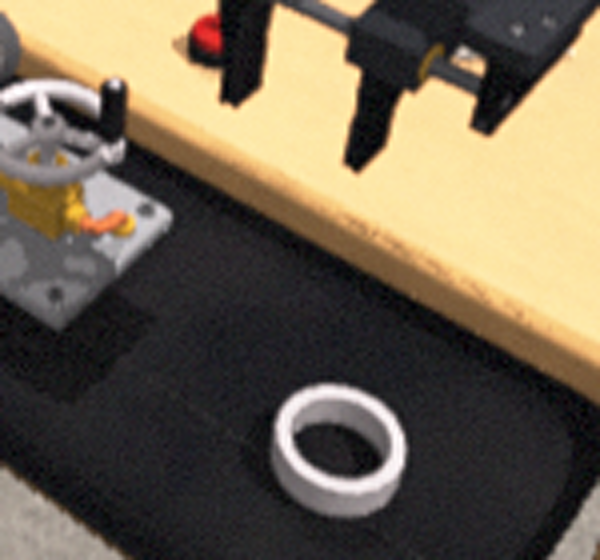

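View pics/w2z.png

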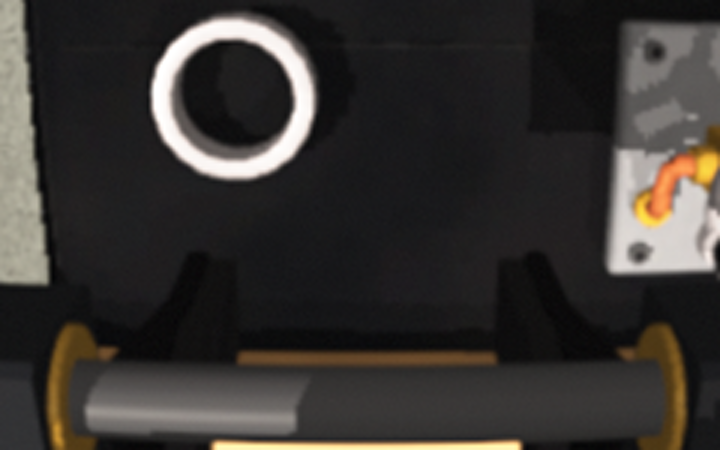

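Run:
```python
from h import *
o=robot.get_obs(); p=o['position']; c=robot.camera('wrist'); P=wcloud(c,o); 
for u,v in [(272,238),(272,242),(276,242),(268,245),(375,238),(370,242),(378,245),(270,250),(376,250),(290,200)]: print(u,v,c['z_map'][v,u].round(4),(P[v,u]-p).round(4))
c=robot.camera('scene');P=cloud(c)
for u,v in [(388,222),(390,223),(392,220),(417,237),(419,238),(421,233),(389,224)]: print(u,v,(P[v,u]-p).round(4))
```

```text
272 238 0.1723 [-0.0093 -0.0283  0.0369]
272 242 0.1652 [-0.01   -0.0272  0.0441]
276 242 0.1689 [-0.0085 -0.0255  0.0407]
268 245 0.1634 [-0.0091 -0.0291  0.0462]
375 238 0.1692 [-0.0104  0.0293  0.0399]
370 242 0.1656 [-0.0098  0.0259  0.0438]
378 245 0.1622 [-0.0095  0.0297  0.0474]
270 250 0.1573 [-0.0091 -0.027   0.0525]
376 250 0.1573 [-0.0091  0.0278  0.0527]
290 200 0.3366 [ 0.0151 -0.0346 -0.1272]
388 222 [-0.0088  0.0286  0.0445]
390 223 [-0.0081  0.025   0.0439]
392 220 [-0.0033  0.0247  0.0476]
417 237 [-0.0098 -0.027   0.0456]
419 238 [-0.01   -0.0307  0.0459]
421 233 [-0.0099 -0.0321  0.0575]
389 224 [-0.0098  0.0257  0.0425]
```

Run:
```python
from h import *
o=robot.get_obs(); p=o['position']; c=robot.camera('wrist'); P=wcloud(c,o)
Q=P-p
T=c['tool_from_camera']; K=c['intrinsics']
for zt in [0,-.01,-.02,-.025,-.03,-.035,-.04]:
    pc=np.linalg.inv(T)@np.array([.0095,.025,zt,1]); th=np.arctan2(np.hypot(*pc[:2]),pc[2]); print(zt,K[:2,2]+K[0,0]*th*pc[:2]/np.hypot(*pc[:2]))
m=(abs(Q[...,1])<.06)&(abs(Q[...,0])<.03)&(Q[...,2]>-.03)
q=Q[m]; i=q[:,2].argsort(); print(q[i[::8]][:20].round(4), len(q))
print(c['color'][225:250,272].sum(1), c['z_map'][225:250,272].round(3))
c=robot.camera('scene');Q=cloud(c)-p
m=(abs(Q[...,1])<.06)&(abs(Q[...,0])<.03)&(Q[...,2]>-.03)
q=Q[m]; i=q[:,2].argsort(); print(q[i[::2]][:20].round(4), len(q))
```

```text
0 [359.05537024 216.38846363]
-0.01 [360.83896103 221.43321577]
-0.02 [362.79033278 226.97336848]
-0.025 [363.83602632 229.95125709]
-0.03 [364.93265172 233.08103341]
-0.035 [366.0837427  236.37384844]
-0.04 [367.29313405 239.84188061]
[[ 0.0046  0.0253  0.0331]
 [-0.0107 -0.0332  0.0344]
 [-0.0106  0.0319  0.0346]
 [ 0.0044  0.0245  0.0349]
 [-0.0091 -0.0274  0.035 ]
 [ 0.0041 -0.0252  0.0352]
 [ 0.0066 -0.0253  0.0354]
 [-0.011   0.03    0.0355]
 [-0.0094 -0.0267  0.0357]
 [ 0.0091 -0.0254  0.0358]
 [-0.009  -0.0272  0.0363]
 [-0.0109 -0.0328  0.0365]
 [-0.0108  0.0338  0.0368]
 [ 0.     -0.0254  0.0369]
 [-0.0092  0.0292  0.0371]
 [ 0.0013  0.0252  0.0373]
 [-0.0112  0.0313  0.0376]
 [-0.0089  0.0291  0.0378]
 [-0.0029  0.0248  0.038 ]
 [-0.0103  0.0295  0.0384]] 42573
[89 92 86 85 87 86 79 77 82 85 73 63 56 48 58 52 50 51 50 51 48 50 50 47
 50] [0.371 0.371 0.374 0.373 0.372 0.372 0.374 0.372 0.374 0.374 0.375 0.174
 0.175 0.172 0.171 0.169 0.168 0.165 0.166 0.164 0.162 0.161 0.159 0.158
 0.157]
[[-0.0078  0.0258  0.0327]
 [ 0.0027  0.0248  0.033 ]
 [ 0.0054  0.0246  0.0336]
 [-0.0094 -0.0287  0.0338]
 [-0.01    0.0265  0.0338]
 [-0.0107 -0.0313  0.0342]
 [-0.0063  0.025   0.0344]
 [-0.0099  0.0287  0.0347]
 [-0.0111  0.0299  0.0348]
 [-0.0031 -0.034   0.0348]
 [-0.0095 -0.034   0.0351]
 [ 0.0059 -0.0342  0.0352]
 [-0.0067 -0.0342  0.0354]
 [ 0.0087 -0.0344  0.0356]
 [-0.0087 -0.0261  0.0361]
 [-0.0094  0.0292  0.0362]
 [-0.0099 -0.0286  0.0364]
 [ 0.0077  0.0245  0.0367]
 [-0.0115 -0.0312  0.037 ]
 [-0.0115  0.03    0.0372]] 7108
```

```bash
cat >> h.py <<'E'
OFF=.034
def plan(target,yaw_y=90.):
    "world fingertip target (true tip = reported TCP raised by OFF)"
    o=robot.get_obs(); R=Rn.from_quat(o['tool_rot']).as_matrix()
    tip=o['position']-R[:,2]*OFF
    d=R.T@(np.array(target)-tip)*100
    a=np.deg2rad(yaw_y); y=np.array([np.cos(a),np.sin(a),0]); z=np.array([0,0,-1.]); x=np.cross(y,z)
    rv=Rn.from_matrix(R.T@np.stack([x,y,z],1)).as_rotvec()
    print('t',round(o['time'],2),'tip',tip.round(4),'F',o['ft_force'].round(1),'w',round(o['grip_width'],4),'cm',d.round(2),'|d|',round(np.linalg.norm(d),1),'rot',rv.round(3))
E
python3 - <<'E'
from h import *
plan([.468,-.2387,.06])
E
```

```text
t 5.58 tip [ 0.4714 -0.1905  0.1817] F [ 0.2 -0.5 -0.7] w 0.05 cm [ 0.31 -4.84 12.16] |d| 13.1 rot [ 0.001 -0.002 -0.001]
```

Request:
send_rows:
  deltas:
    - {"tx": 0.1,"ty": -2,"tz": 3,"rx": 0,"ry": 0,"rz": 0}
    - {"tx": 0.3,"ty": -4,"tz": 6,"rx": 0,"ry": 0,"rz": 0}
    - {"tx": 0.3,"ty": -4.8,"tz": 9.5,"rx": 0,"ry": 0,"rz": 0}
    - {"tx": 0.3,"ty": -4.8,"tz": 12,"rx": 0,"ry": 0,"rz": 0}
    - {"tx": 0.3,"ty": -4.8,"tz": 12,"rx": 0,"ry": 0,"rz": 0}
  claw: 8.7

```text
time: 6.0
position: [0.4653, -0.2366, 0.0238]
tool_rot: [0.001, 1.0, 0.003, -0.004]
ft_force: [-1.1, 0.3, -0.6]
grip_width: 0.0753
```

Run:
```python
from h import *
plan([.468,-.2387,.004])
```

```text
t 6.0 tip [ 0.4656 -0.2369  0.0578] F [-1.1  0.3 -0.6] w 0.0753 cm [-0.28 -0.22  5.37] |d| 5.4 rot [ 0.007 -0.009 -0.002]
```

Request:
send_rows:
  deltas:
    - {"tx": -0.2,"ty": -0.15,"tz": 0,"rx": 0,"ry": 0,"rz": 0}
    - {"tx": -0.2,"ty": -0.15,"tz": 1.5,"rx": 0,"ry": 0,"rz": 0}
    - {"tx": -0.2,"ty": -0.15,"tz": 3.5,"rx": 0,"ry": 0,"rz": 0}
    - {"tx": -0.2,"ty": -0.15,"tz": 4.6,"rx": 0,"ry": 0,"rz": 0}
    - {"tx": -0.2,"ty": -0.15,"tz": 4.6,"rx": 0,"ry": 0,"rz": 0}

```text
time: 6.42
position: [0.4707, -0.2391, -0.0176]
tool_rot: [-0.0, 1.0, 0.0, -0.001]
ft_force: [-0.6, 0.4, 0.9]
grip_width: 0.0869
```

Run:
```python
from h import *
plan([.468,-.2387,.004])
```

```text
t 6.42 tip [ 0.4708 -0.2392  0.0164] F [-0.6  0.4  0.9] w 0.0869 cm [0.28 0.05 1.24] |d| 1.3 rot [ 0.001 -0.001  0.001]
```

Request:
send_rows:
  deltas:
    - {"tx": 0.2,"ty": 0.05,"tz": 0.6,"rx": 0,"ry": 0,"rz": 0}
    - {"tx": 0.2,"ty": 0.05,"tz": 1.1,"rx": 0,"ry": 0,"rz": 0}
    - {"tx": 0.2,"ty": 0.05,"tz": 1.1,"rx": 0,"ry": 0,"rz": 0}

```text
time: 6.67
position: [0.4689, -0.239, -0.028]
tool_rot: [-0.0, 1.0, -0.0, 0.0]
ft_force: [0.1, -0.6, -0.8]
grip_width: 0.0867
```

Request:
send_rows:
  deltas:
    - {"tx": 0,"ty": 0,"tz": 0,"rx": 0,"ry": 0,"rz": 0}
    - {"tx": 0,"ty": 0,"tz": 0,"rx": 0,"ry": 0,"rz": 0}
    - {"tx": 0,"ty": 0,"tz": 0,"rx": 0,"ry": 0,"rz": 0}
    - {"tx": 0,"ty": 0,"tz": 0,"rx": 0,"ry": 0,"rz": 0}
    - {"tx": 0,"ty": 0,"tz": 0,"rx": 0,"ry": 0,"rz": 0}
  claw: 5
  squeeze: 25

```text
time: 7.08
position: [0.4691, -0.2391, -0.0279]
tool_rot: [-0.0, 1.0, -0.0, 0.0]
ft_force: [-0.2, -0.4, 0.2]
grip_width: 0.0616
```

Request:
send_rows:
  deltas:
    - {"tx": 0,"ty": 0,"tz": 0,"rx": 0,"ry": 0,"rz": 0}
    - {"tx": 0,"ty": 0,"tz": 0,"rx": 0,"ry": 0,"rz": 0}

```text
time: 7.25
position: [0.4691, -0.239, -0.0279]
tool_rot: [-0.0, 1.0, -0.0, 0.0]
ft_force: [-0.2, -0.1, 1.6]
grip_width: 0.0589
```

Run:
```python
from h import *
plan([.468,-.2387,.004])
```

```text
t 7.25 tip [ 0.4691 -0.239   0.0061] F [-0.2 -0.1  1.6] w 0.0589 cm [0.11 0.03 0.21] |d| 0.2 rot [-0.  0.  0.]
```

Request:
send_rows:
  deltas:
    - {"tx": 0,"ty": 0,"tz": -2,"rx": 0,"ry": 0,"rz": 0}
    - {"tx": 0,"ty": 0,"tz": -6,"rx": 0,"ry": 0,"rz": 0}
    - {"tx": 0,"ty": 0,"tz": -10,"rx": 0,"ry": 0,"rz": 0}
    - {"tx": 0,"ty": 0,"tz": -14,"rx": 0,"ry": 0,"rz": 0}
    - {"tx": -0.5,"ty": 3,"tz": -16,"rx": 0,"ry": 0,"rz": 0}

```text
time: 7.67
position: [0.4772, -0.2152, 0.1364]
tool_rot: [0.002, 1.0, -0.004, 0.004]
ft_force: [1.6, -0.5, -1.1]
grip_width: 0.0592
```

Run:
```python
from h import *
plan([.4895,.1045,.16])
o=robot.get_obs(); c=robot.camera('wrist'); save(c['color'],'w3.png')
```

```text
t 7.67 tip [ 0.4769 -0.2149  0.1704] F [ 1.6 -0.5 -1.1] w 0.0592 cm [-1.14 31.96  0.77] |d| 32.0 rot [-0.009  0.009 -0.004]
```

View pics/w3.png

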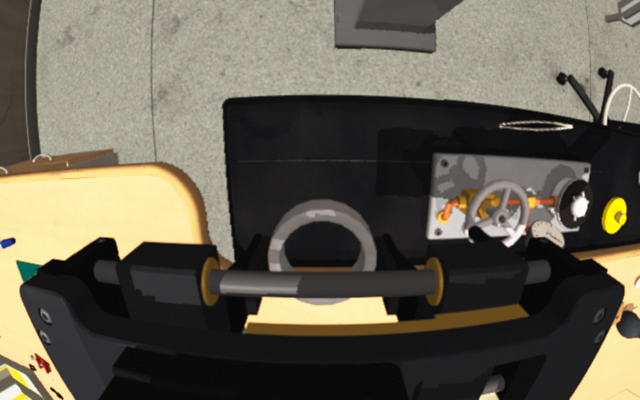

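Request:
send_rows:
  deltas:
    - {"tx": -0.2,"ty": 4,"tz": 0,"rx": 0,"ry": 0,"rz": 0}
    - {"tx": -0.4,"ty": 8,"tz": 0,"rx": 0,"ry": 0,"rz": 0}
    - {"tx": -0.6,"ty": 12,"tz": 0,"rx": 0,"ry": 0,"rz": 0}
    - {"tx": -0.8,"ty": 16,"tz": 0,"rx": 0,"ry": 0,"rz": 0}
    - {"tx": -1,"ty": 20,"tz": 0,"rx": 0,"ry": 0,"rz": 0}

```text
time: 8.13
position: [0.4828, -0.0071, 0.1314]
tool_rot: [0.0, 1.0, 0.0, -0.001]
ft_force: [1.0, -0.1, -0.8]
grip_width: 0.0589
```

Request:
send_rows:
  deltas:
    - {"tx": -0.1,"ty": 4,"tz": 0,"rx": 0,"ry": 0,"rz": 0}
    - {"tx": -0.1,"ty": 8,"tz": 0.5,"rx": 0,"ry": 0,"rz": 0}
    - {"tx": -0.1,"ty": 11,"tz": 1,"rx": 0,"ry": 0,"rz": 0}
    - {"tx": -0.1,"ty": 11.5,"tz": 1,"rx": 0,"ry": 0,"rz": 0}
    - {"tx": -0.1,"ty": 11.5,"tz": 1,"rx": 0,"ry": 0,"rz": 0}

```text
time: 8.55
position: [0.4835, 0.1079, 0.1211]
tool_rot: [-0.002, 1.0, 0.0, -0.001]
ft_force: [0.7, 0.5, -1.8]
grip_width: 0.0588
```

Run:
```python
from h import *
plan([.4895,.1045,.16])
o=robot.get_obs(); c=robot.camera('wrist'); save(c['color'],'w4.png'); P=wcloud(c,o); np.save('w4.npy',P)
tip=o['position']+[0,0,OFF]; Q=P-tip
m=(np.hypot(Q[...,0],Q[...,1])<.036)&(abs(Q[...,2])<.03); print('nr',m.sum()); q=Q[m]
h,e=np.histogram(q[:,2],bins=np.arange(-.03,.03,.002)); print([(round(a,3),b) for a,b in zip(e,h) if b>20]); 
t=q[(q[:,2]>.009)&(q[:,2]<.018)]; print(t.min(0),t.max(0))
m=(np.hypot(P[...,0]-.4885,P[...,1]-.1045)<.045)&(P[...,2]>.035)&(P[...,2]<.05); q=P[m]; print('seal',len(q),np.median(q,0),cv2.minEnclosingCircle(q[:,:2].astype(np.float32)))
```

```text
t 8.55 tip [0.4835 0.1079 0.1551] F [ 0.7  0.5 -1.8] w 0.0588 cm [-0.59 -0.34 -0.5 ] |d| 0.8 rot [ 0.    -0.002  0.005]
nr 4318
[(np.float64(-0.006), np.int64(43)), (np.float64(-0.004), np.int64(114)), (np.float64(-0.002), np.int64(133)), (np.float64(0.0), np.int64(169)), (np.float64(0.002), np.int64(149)), (np.float64(0.004), np.int64(153)), (np.float64(0.006), np.int64(162)), (np.float64(0.008), np.int64(153)), (np.float64(0.01), np.int64(228)), (np.float64(0.012), np.int64(1779)), (np.float64(0.014), np.int64(768)), (np.float64(0.016), np.int64(64)), (np.float64(0.018), np.int64(65)), (np.float64(0.02), np.int64(67)), (np.float64(0.022), np.int64(57)), (np.float64(0.024), np.int64(72)), (np.float64(0.026), np.int64(81))]
[-0.03051369 -0.03471298  0.00900278] [0.02922475 0.03425514 0.01799776]
seal 2411 [0.47633294 0.10530577 0.0449064 ] ((0.4886372685432434, 0.10558438301086426), 0.03441983088850975)
```

View pics/w4.png

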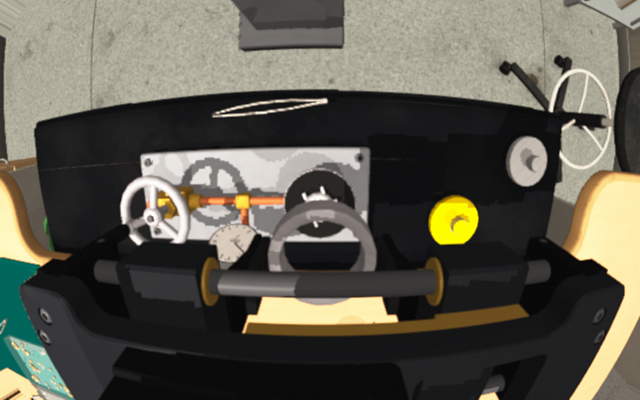

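Run:
```python
from h import *
P=np.load('w4.npy')
def wt(P):
    m=(np.hypot(P[...,0]-.4885,P[...,1]-.105)<.034)&(P[...,2]>.0495)&(P[...,2]<.065); q=P[m]; print('watch',len(q),q.mean(0),q.min(0),q.max(0))
wt(P); 
for n in ['top','scene']: wt(np.load(n+'0.npz')['P'])
for n in ['top','scene']:
    d=np.load(n+'0.npz'); c=dict(R=d['R'],t=d['t'],intrinsics=d['K'],z_map=d['z'])
    col=d['col'].astype(int); 
    P=d['P']; m=(np.hypot(P[...,0]-.4885,P[...,1]-.105)<.028)&(P[...,2]>.04)&(col.min(2)>90)
    v,u=np.nonzero(m); X=np.array([ray_h(c,a,b,.05) for a,b in zip(u,v)]); print(n,len(X),X.min(0),X.max(0),X.mean(0))
d=np.load('top0.npz'); cv2.imwrite('pics/tw.png',cv2.resize(d['col'][195:250,260:320,::-1],None,fx=10,fy=10,interpolation=cv2.INTER_CUBIC))
```

```text
watch 202 [0.48080917 0.10402766 0.0524034 ] [0.47042    0.09100536 0.04961075] [0.50742222 0.12060322 0.05569332]
watch 152 [0.48919603 0.10334645 0.05334148] [0.46289613 0.07711215 0.04960816] [0.51448773 0.13140378 0.05938719]
watch 77 [0.48653043 0.10322274 0.05198664] [0.47093582 0.09095284 0.04954785] [0.50006684 0.11608437 0.05465359]
top 130 [0.4716465  0.09085639 0.05      ] [0.5079483  0.12015631 0.05      ] [0.48921217 0.1040965  0.05      ]
scene 107 [0.46886951 0.08909713 0.05      ] [0.50751449 0.12175458 0.05      ] [0.488588   0.10531705 0.05      ]
```

View pics/tw.png

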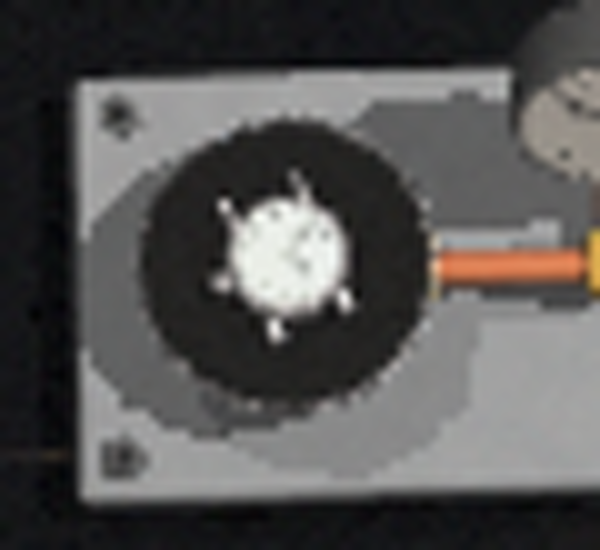

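Request:
send_rows:
  deltas:
    - {"tx": -0.5,"ty": -0.25,"tz": 2,"rx": 0,"ry": 0,"rz": 0}
    - {"tx": -0.5,"ty": -0.25,"tz": 5,"rx": 0,"ry": 0,"rz": 0}
    - {"tx": -0.5,"ty": -0.25,"tz": 7,"rx": 0,"ry": 0,"rz": 0}
    - {"tx": -0.5,"ty": -0.25,"tz": 7,"rx": 0,"ry": 0,"rz": 0}
    - {"tx": -0.5,"ty": -0.25,"tz": 7,"rx": 0,"ry": 0,"rz": 0}

```text
time: 9.02
position: [0.4892, 0.102, 0.0512]
tool_rot: [0.001, 1.0, -0.0, -0.001]
ft_force: [0.2, 0.1, -0.9]
grip_width: 0.0591
```

Run:
```python
from h import *
plan([.4893,.105,.06])
o=robot.get_obs(); c=robot.camera('scene'); save(cv2.resize(c['color'][150:270,220:380],None,fx=5,fy=5),'s5.png'); P=cloud(c)
m=(np.hypot(P[...,0]-.489,P[...,1]-.105)<.034)&(P[...,2]>.08)&(P[...,2]<.11); q=P[m]; print(len(q),q.min(0),q.max(0))
h,e=np.histogram(q[:,2],bins=np.arange(.07,.11,.002)); print(h)
```

```text
t 9.02 tip [0.4893 0.102  0.0852] F [ 0.2  0.1 -0.9] w 0.0591 cm [-0.01  0.3   2.52] |d| 2.5 rot [-0.    -0.003 -0.002]
340 [0.45775238 0.07201346 0.08008152] [0.5113718  0.13663015 0.10999409]
[ 0  0  0  0  0 19 25 28 27 23 32 22 40 71 23  2  9  6  7]
```

View pics/s5.png

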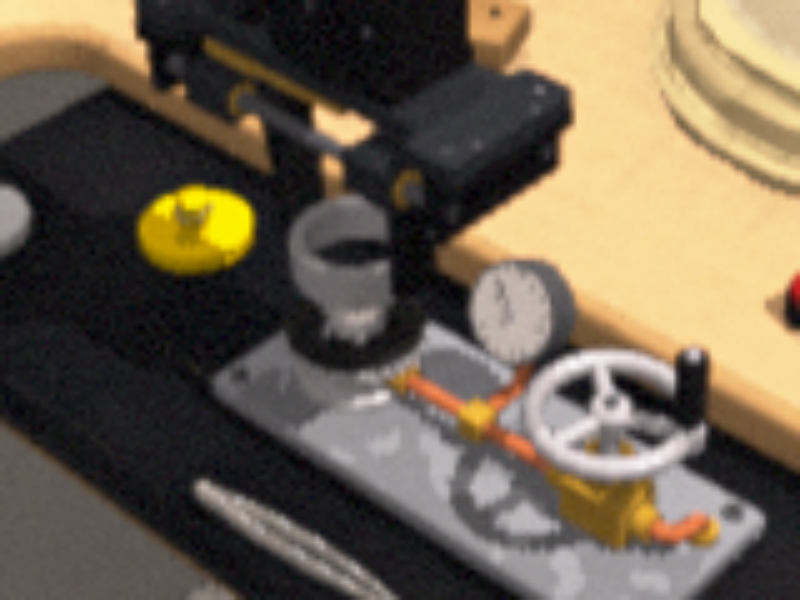

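Request:
send_rows:
  deltas:
    - {"tx": 0,"ty": 0.3,"tz": 0.5,"rx": 0,"ry": 0,"rz": 0}
    - {"tx": 0,"ty": 0.3,"tz": 1,"rx": 0,"ry": 0,"rz": 0}
    - {"tx": 0,"ty": 0.3,"tz": 1,"rx": 0,"ry": 0,"rz": 0}

```text
time: 9.32
position: [0.4901, 0.1065, 0.042]
tool_rot: [-0.0, 1.0, -0.0, 0.0]
ft_force: [0.2, 0.5, -1.1]
grip_width: 0.0589
```

Run:
```python
from h import *
plan([.4893,.105,.053])
```

```text
t 9.32 tip [0.49   0.1065 0.076 ] F [ 0.2  0.5 -1.1] w 0.0589 cm [ 0.08 -0.15  2.3 ] |d| 2.3 rot [-0.     0.001  0.   ]
```

Request:
send_rows:
  deltas:
    - {"tx": 0.05,"ty": -0.1,"tz": 0.4,"rx": 0,"ry": 0,"rz": 0}
    - {"tx": 0.05,"ty": -0.1,"tz": 0.9,"rx": 0,"ry": 0,"rz": 0}
    - {"tx": 0.05,"ty": -0.1,"tz": 1.4,"rx": 0,"ry": 0,"rz": 0}
    - {"tx": 0.05,"ty": -0.1,"tz": 1.9,"rx": 0,"ry": 0,"rz": 0}
    - {"tx": 0.05,"ty": -0.1,"tz": 2,"rx": 0,"ry": 0,"rz": 0}

```text
time: 9.73
position: [0.4887, 0.1055, 0.0209]
tool_rot: [-0.0, 1.0, -0.0, -0.001]
ft_force: [0.1, -0.1, -1.0]
grip_width: 0.0593
```

Run:
```python
from h import *
plan([.4893,.105,.0515])
```

```text
t 9.73 tip [0.4888 0.1055 0.0549] F [ 0.1 -0.1 -1. ] w 0.0593 cm [-0.05 -0.05  0.34] |d| 0.3 rot [-0.    -0.002  0.   ]
```

Request:
send_rows:
  deltas:
    - {"tx": -0.03,"ty": 0,"tz": 0.1,"rx": 0,"ry": 0,"rz": 0}
    - {"tx": -0.03,"ty": 0,"tz": 0.2,"rx": 0,"ry": 0,"rz": 0}
    - {"tx": -0.03,"ty": 0,"tz": 0.2,"rx": 0,"ry": 0,"rz": 0}

```text
time: 9.98
position: [0.4898, 0.1055, 0.0197]
tool_rot: [-0.0, 1.0, 0.0, -0.0]
ft_force: [-0.7, -0.0, -1.2]
grip_width: 0.059
```

Request:
send_rows:
  deltas:
    - {"tx": 0,"ty": 0,"tz": 0.1,"rx": 0,"ry": 0,"rz": 0}
    - {"tx": 0,"ty": 0,"tz": 0.1,"rx": 0,"ry": 0,"rz": 0}

```text
time: 10.15
position: [0.4897, 0.1055, 0.0189]
tool_rot: [-0.0, 1.0, -0.0, 0.0]
ft_force: [1.2, 0.3, -1.6]
grip_width: 0.0594
```

Run:
```python
from h import *
plan([.4893,.105,.0515])
```

```text
t 10.15 tip [0.4897 0.1055 0.0529] F [ 1.2  0.3 -1.6] w 0.0594 cm [ 0.04 -0.05  0.14] |d| 0.2 rot [-0.  0.  0.]
```

Request:
send_rows:
  deltas:
    - {"tx": 0.03,"ty": -0.04,"tz": 0.1,"rx": 0,"ry": 0,"rz": 0}
    - {"tx": 0.03,"ty": -0.04,"tz": 0.15,"rx": 0,"ry": 0,"rz": 0}
    - {"tx": 0.03,"ty": -0.04,"tz": 0.15,"rx": 0,"ry": 0,"rz": 0}

```text
time: 10.4
position: [0.4893, 0.1051, 0.0174]
tool_rot: [-0.0, 1.0, 0.0, -0.0]
ft_force: [0.1, -0.8, -1.5]
grip_width: 0.0588
```

Request:
send_rows:
  deltas:
    - {"tx": 0,"ty": 0,"tz": 0.1,"rx": 0,"ry": 0,"rz": 0}
    - {"tx": 0,"ty": 0,"tz": 0.1,"rx": 0,"ry": 0,"rz": 0}

```text
time: 10.57
position: [0.4894, 0.1051, 0.0171]
tool_rot: [-0.0, 1.0, -0.0, 0.0]
ft_force: [-1.0, -0.3, 5.0]
grip_width: 0.0593
```

Request:
send_rows:
  deltas:
    - {"tx": 0,"ty": 0,"tz": 0,"rx": 0,"ry": 0,"rz": 0}
    - {"tx": 0,"ty": 0,"tz": 0,"rx": 0,"ry": 0,"rz": 0}
    - {"tx": 0,"ty": 0,"tz": 0,"rx": 0,"ry": 0,"rz": 0}
    - {"tx": 0,"ty": 0,"tz": 0,"rx": 0,"ry": 0,"rz": 0}
  claw: 8

```text
time: 10.9
position: [0.4895, 0.1051, 0.0164]
tool_rot: [-0.0, 1.0, 0.0, 0.0]
ft_force: [-1.0, -0.3, -0.5]
grip_width: 0.0761
```

Request:
send_rows:
  deltas:
    - {"tx": 0,"ty": 0,"tz": -1,"rx": 0,"ry": 0,"rz": 0}
    - {"tx": 0,"ty": 0,"tz": -4,"rx": 0,"ry": 0,"rz": 0}
    - {"tx": 0,"ty": 0,"tz": -8,"rx": 0,"ry": 0,"rz": 0}
    - {"tx": 0.5,"ty": 2,"tz": -10,"rx": 0,"ry": 0,"rz": 0}
    - {"tx": 1,"ty": 6,"tz": -10,"rx": 0,"ry": 0,"rz": 0}

```text
time: 11.32
position: [0.4839, 0.1634, 0.1215]
tool_rot: [0.002, 1.0, -0.0, 0.005]
ft_force: [0.9, -0.3, 0.6]
grip_width: 0.0797
```

```bash
cat > chk.py <<'E'
from h import *
import sys
tag=sys.argv[1]; lo,hi=float(sys.argv[2]),float(sys.argv[3])
o=robot.get_obs()
for n in ['wrist','top','scene']:
    c=robot.camera(n); P=wcloud(c,o) if n=='wrist' else cloud(c)
    m=(np.hypot(P[...,0]-.489,P[...,1]-.105)<.045)&(P[...,2]>lo)&(P[...,2]<hi); q=P[m]
    if len(q): print(n,len(q),np.median(q,0).round(4),np.round(cv2.minEnclosingCircle(q[:,:2].astype(np.float32))[0],4),q.min(0).round(4),q.max(0).round(4))
    im=c['color']
    if n=='wrist': save(im,f'{tag}_w.png')
    else:
        x=c['R']@np.array([.489,.105,.06])+c['t']; u=c['intrinsics']@x; u=(u[:2]/u[2]).astype(int); save(cv2.resize(im[max(0,u[1]-35):u[1]+35,u[0]-45:u[0]+45],None,fx=6,fy=6,interpolation=cv2.INTER_CUBIC),f'{tag}_{n}.png')
plan([.4445,.3505,.05])
E
python3 chk.py r1 .058 .075
```

```text
wrist 1524 [0.4853 0.107  0.0645] [0.4884 0.105 ] [0.4588 0.0755 0.0581] [0.5175 0.1353 0.0668]
top 45 [0.4631 0.0976 0.0649] [0.4817 0.0972] [0.4591 0.0749 0.0581] [0.5005 0.1174 0.0685]
scene 206 [0.4864 0.1043 0.0625] [0.4878 0.1045] [0.4588 0.0739 0.0581] [0.517  0.1339 0.0654]
t 11.47 tip [0.4789 0.1671 0.1517] F [0.5 0.2 0.2] w 0.0797 cm [ 3.38 18.35 10.17] |d| 21.2 rot [0.    0.002 0.005]
```

View pics/r1_w.png

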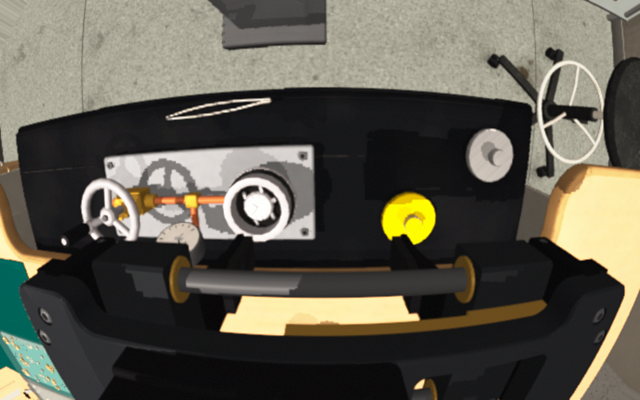

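View pics/r1_scene.png

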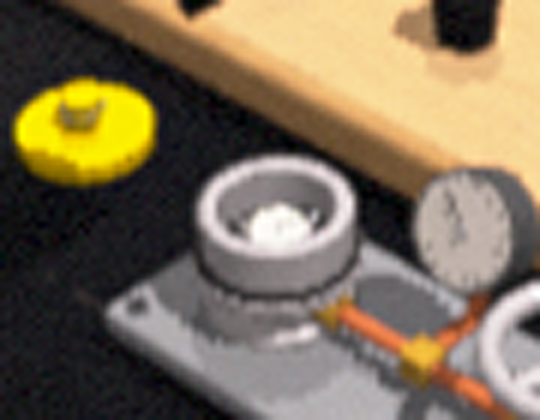

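View pics/r1_top.png

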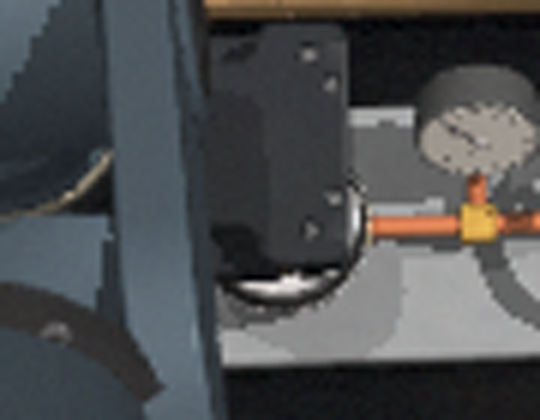

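Request:
send_rows:
  deltas:
    - {"tx": 0.7,"ty": 3.7,"tz": 0.8,"rx": 0,"ry": 0,"rz": 0}
    - {"tx": 1.4,"ty": 7.4,"tz": 1.6,"rx": 0,"ry": 0,"rz": 0}
    - {"tx": 2.1,"ty": 11.1,"tz": 2.5,"rx": 0,"ry": 0,"rz": 0}
    - {"tx": 2.8,"ty": 14.8,"tz": 4,"rx": 0,"ry": 0,"rz": 0}
    - {"tx": 3.4,"ty": 18.3,"tz": 5.5,"rx": 0,"ry": 0,"rz": 0}
  claw: 4.5

```text
time: 11.88
position: [0.4453, 0.3488, 0.0609]
tool_rot: [0.0, 1.0, -0.0, 0.0]
ft_force: [1.1, -0.4, -0.3]
grip_width: 0.0543
```

Request:
send_rows:
  deltas:
    - {"tx": 0,"ty": 0,"tz": 0,"rx": 0,"ry": 0,"rz": 0}
    - {"tx": 0,"ty": 0,"tz": 0,"rx": 0,"ry": 0,"rz": 0}

```text
time: 12.05
position: [0.4441, 0.3483, 0.06]
tool_rot: [-0.002, 1.0, -0.001, -0.001]
ft_force: [0.4, -1.1, 0.6]
grip_width: 0.0473
```

Run:
```python
from h import *
o=robot.get_obs(); c=robot.camera('wrist'); P=wcloud(c,o); save(c['color'],'w6.png')
for lo,hi in [(.004,.014),(.02,.033)]:
    m=(np.hypot(P[...,0]-.4445,P[...,1]-.3505)<.045)&(P[...,2]>lo)&(P[...,2]<hi); q=P[m]
    print(len(q),np.median(q,0).round(4),np.round(cv2.minEnclosingCircle(q[:,:2].astype(np.float32))[0],4),q.min(0).round(4),q.max(0).round(4))
plan([.4445,.3505,.05])
```

```text
3281 [0.4412 0.3523 0.0089] [0.4452 0.3525] [0.4152 0.3229 0.004 ] [0.4751 0.3814 0.0111]
429 [0.444  0.3522 0.0261] [0.4455 0.3523] [0.4361 0.3435 0.02  ] [0.4547 0.3611 0.0282]
t 12.1 tip [0.4449 0.3474 0.0947] F [ 0.2 -0.7 -0.1] w 0.0461 cm [0.03 0.32 4.47] |d| 4.5 rot [-0.002 -0.002  0.001]
```

View pics/w6.png

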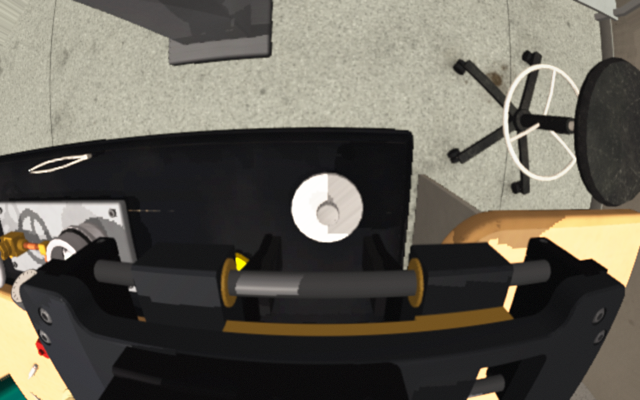

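Request:
send_rows:
  deltas:
    - {"tx": -0.04,"ty": 0.42,"tz": 3,"rx": 0,"ry": 0,"rz": 0}
    - {"tx": -0.04,"ty": 0.42,"tz": 5.5,"rx": 0,"ry": 0,"rz": 0}
    - {"tx": -0.04,"ty": 0.42,"tz": 6,"rx": 0,"ry": 0,"rz": 0}
    - {"tx": -0.04,"ty": 0.42,"tz": 6,"rx": 0,"ry": 0,"rz": 0}

```text
time: 12.43
position: [0.4451, 0.3498, 0.0003]
tool_rot: [0.001, 1.0, -0.001, -0.002]
ft_force: [0.6, 0.9, 0.0]
grip_width: 0.045
```

Run:
```python
from h import *
plan([.4453,.352,.0125])
```

```text
t 12.43 tip [0.4452 0.3499 0.0343] F [0.6 0.9 0. ] w 0.045 cm [-0.02  0.22  2.18] |d| 2.2 rot [-0.002 -0.004 -0.002]
```

Request:
send_rows:
  deltas:
    - {"tx": 0,"ty": 0.2,"tz": 1,"rx": 0,"ry": 0,"rz": 0}
    - {"tx": 0,"ty": 0.2,"tz": 2,"rx": 0,"ry": 0,"rz": 0}
    - {"tx": 0,"ty": 0.2,"tz": 2.1,"rx": 0,"ry": 0,"rz": 0}
    - {"tx": 0,"ty": 0.2,"tz": 2.1,"rx": 0,"ry": 0,"rz": 0}

```text
time: 12.77
position: [0.4457, 0.354, -0.0197]
tool_rot: [-0.0, 1.0, -0.0, -0.0]
ft_force: [-0.0, 0.1, 0.4]
grip_width: 0.0453
```

Run:
```python
from h import *
plan([.4453,.352,.0125])
```

```text
t 12.77 tip [0.4457 0.354  0.0143] F [-0.   0.1  0.4] w 0.0453 cm [ 0.04 -0.2   0.18] |d| 0.3 rot [-0. -0.  0.]
```

Request:
send_rows:
  deltas:
    - {"tx": 0.04,"ty": -0.2,"tz": 0.15,"rx": 0,"ry": 0,"rz": 0}
    - {"tx": 0.04,"ty": -0.2,"tz": 0.15,"rx": 0,"ry": 0,"rz": 0}

```text
time: 12.93
position: [0.4453, 0.3521, -0.0209]
tool_rot: [-0.0, 1.0, -0.0, 0.0]
ft_force: [-0.1, 0.4, -0.3]
grip_width: 0.0451
```

Request:
send_rows:
  deltas:
    - {"tx": 0,"ty": 0,"tz": 0,"rx": 0,"ry": 0,"rz": 0}
    - {"tx": 0,"ty": 0,"tz": 0,"rx": 0,"ry": 0,"rz": 0}
    - {"tx": 0,"ty": 0,"tz": 0,"rx": 0,"ry": 0,"rz": 0}
    - {"tx": 0,"ty": 0,"tz": 0,"rx": 0,"ry": 0,"rz": 0}
    - {"tx": 0,"ty": 0,"tz": 0,"rx": 0,"ry": 0,"rz": 0}
  claw: 1
  squeeze: 20

```text
time: 13.35
position: [0.4454, 0.3524, -0.021]
tool_rot: [-0.0, 1.0, 0.0, 0.0]
ft_force: [-0.7, -0.1, -0.1]
grip_width: 0.0196
```

Request:
send_rows:
  deltas:
    - {"tx": 0,"ty": 0,"tz": 0,"rx": 0,"ry": 0,"rz": 0}
    - {"tx": 0,"ty": 0,"tz": 0,"rx": 0,"ry": 0,"rz": 0}

```text
time: 13.52
position: [0.4454, 0.3524, -0.021]
tool_rot: [-0.0, 1.0, 0.0, 0.0]
ft_force: [-0.1, -0.2, 0.6]
grip_width: 0.0169
```

Run:
```python
from h import *
plan([.4453,.352,.0125])
```

```text
t 13.52 tip [0.4454 0.3524 0.013 ] F [-0.1 -0.2  0.6] w 0.0169 cm [ 0.01 -0.04  0.05] |d| 0.1 rot [0. 0. 0.]
```

Request:
send_rows:
  deltas:
    - {"tx": 0,"ty": 0,"tz": -2,"rx": 0,"ry": 0,"rz": 0}
    - {"tx": 0,"ty": 0,"tz": -5,"rx": 0,"ry": 0,"rz": 0}
    - {"tx": 0,"ty": -1,"tz": -9,"rx": 0,"ry": 0,"rz": 0}
    - {"tx": -0.3,"ty": -3,"tz": -12,"rx": 0,"ry": 0,"rz": 0}
    - {"tx": -0.8,"ty": -6,"tz": -13,"rx": 0,"ry": 0,"rz": 0}

```text
time: 13.93
position: [0.4559, 0.2945, 0.1132]
tool_rot: [-0.002, 1.0, 0.002, 0.004]
ft_force: [0.6, -0.5, -1.7]
grip_width: 0.0172
```

Request:
send_rows:
  deltas:
    - {"tx": -0.7,"ty": -3.8,"tz": 0,"rx": 0,"ry": 0,"rz": 0}
    - {"tx": -1.4,"ty": -7.6,"tz": 0,"rx": 0,"ry": 0,"rz": 0}
    - {"tx": -2.1,"ty": -11.4,"tz": 0,"rx": 0,"ry": 0,"rz": 0}
    - {"tx": -2.8,"ty": -15,"tz": 0,"rx": 0,"ry": 0,"rz": 0}
    - {"tx": -3.4,"ty": -18,"tz": 0.5,"rx": 0,"ry": 0,"rz": 0}

```text
time: 14.35
position: [0.488, 0.11, 0.1045]
tool_rot: [0.0, 1.0, -0.0, 0.001]
ft_force: [-0.2, -0.1, -0.0]
grip_width: 0.0173
```

Request:
send_rows:
  deltas:
    - {"tx": 0,"ty": -0.4,"tz": 1,"rx": 0,"ry": 0,"rz": 0}
    - {"tx": 0,"ty": -0.4,"tz": 1,"rx": 0,"ry": 0,"rz": 0}
    - {"tx": 0,"ty": -0.4,"tz": 1,"rx": 0,"ry": 0,"rz": 0}

```text
time: 14.6
position: [0.4865, 0.108, 0.0934]
tool_rot: [0.001, 1.0, 0.0, -0.001]
ft_force: [-0.1, 0.9, -1.0]
grip_width: 0.0172
```

Run:
```python
from h import *
plan([.4885,.105,.1])
o=robot.get_obs(); c=robot.camera('wrist'); save(c['color'],'w7.png'); P=wcloud(c,o)
tip=o['position']+[0,0,OFF]; Q=P-tip
m=(np.hypot(Q[...,0],Q[...,1])<.04)&(abs(Q[...,2]+.004)<.006); q=Q[m]; print(len(q),np.median(q,0),q.min(0),q.max(0))
m=(np.hypot(P[...,0]-.4885,P[...,1]-.105)<.04)&(abs(P[...,2]-.0645)<.004); q=P[m]; print(len(q),q.min(0),q.max(0),cv2.minEnclosingCircle(q[:,:2].astype(np.float32)) if len(q) else 0)
```

```text
t 14.6 tip [0.4866 0.108  0.1274] F [-0.1  0.9 -1. ] w 0.0172 cm [-0.2  -0.3   2.74] |d| 2.8 rot [ 0.    -0.002 -0.001]
3473 [-1.51767817e-02 -3.62390602e-05 -3.99395008e-03] [-0.02986017 -0.02924162 -0.00998171] [0.01530243 0.02989009 0.00197875]
783 [0.4593351  0.07545885 0.0606877 ] [0.48649108 0.13274514 0.06693682] ((0.4824463725090027, 0.10411515831947327), 0.028934678062796593)
```

View pics/w7.png

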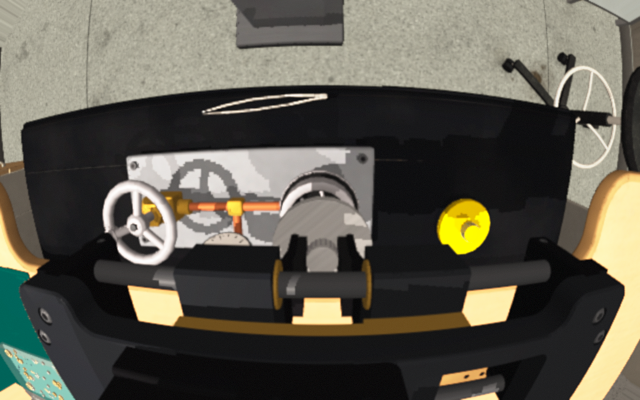

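Request:
send_rows:
  deltas:
    - {"tx": -0.2,"ty": -0.3,"tz": 1,"rx": 0,"ry": 0,"rz": 0}
    - {"tx": -0.2,"ty": -0.3,"tz": 2.5,"rx": 0,"ry": 0,"rz": 0}
    - {"tx": -0.2,"ty": -0.3,"tz": 3.5,"rx": 0,"ry": 0,"rz": 0}
    - {"tx": -0.2,"ty": -0.3,"tz": 3.5,"rx": 0,"ry": 0,"rz": 0}
    - {"tx": -0.2,"ty": -0.3,"tz": 3.5,"rx": 0,"ry": 0,"rz": 0}

```text
time: 15.07
position: [0.4886, 0.1059, 0.0582]
tool_rot: [-0.001, 1.0, 0.0, -0.001]
ft_force: [0.8, 0.3, -0.4]
grip_width: 0.017
```

Run:
```python
from h import *
plan([.4887,.1048,.078])
```

```text
t 15.07 tip [0.4887 0.1059 0.0922] F [ 0.8  0.3 -0.4] w 0.017 cm [-0.01 -0.11  1.42] |d| 1.4 rot [ 0.    -0.002  0.001]
```

Request:
send_rows:
  deltas:
    - {"tx": 0,"ty": -0.1,"tz": 0.4,"rx": 0,"ry": 0,"rz": 0}
    - {"tx": 0,"ty": -0.1,"tz": 0.8,"rx": 0,"ry": 0,"rz": 0}
    - {"tx": 0,"ty": -0.1,"tz": 1,"rx": 0,"ry": 0,"rz": 0}
    - {"tx": 0,"ty": -0.1,"tz": 1,"rx": 0,"ry": 0,"rz": 0}

```text
time: 15.4
position: [0.4892, 0.1043, 0.0486]
tool_rot: [-0.0, 1.0, -0.0, -0.0]
ft_force: [0.1, -1.2, -1.2]
grip_width: 0.0174
```

Run:
```python
from h import *
plan([.4887,.1048,.078])
```

```text
t 15.4 tip [0.4892 0.1043 0.0826] F [ 0.1 -1.2 -1.2] w 0.0174 cm [0.05 0.05 0.46] |d| 0.5 rot [-0. -0.  0.]
```

Request:
send_rows:
  deltas:
    - {"tx": 0.04,"ty": 0.04,"tz": 0.15,"rx": 0,"ry": 0,"rz": 0}
    - {"tx": 0.04,"ty": 0.04,"tz": 0.25,"rx": 0,"ry": 0,"rz": 0}
    - {"tx": 0.04,"ty": 0.04,"tz": 0.3,"rx": 0,"ry": 0,"rz": 0}

```text
time: 15.65
position: [0.489, 0.1047, 0.0459]
tool_rot: [-0.0, 1.0, 0.0, 0.0]
ft_force: [0.4, -0.5, -0.4]
grip_width: 0.0173
```

Request:
send_rows:
  deltas:
    - {"tx": 0,"ty": 0,"tz": 0.1,"rx": 0,"ry": 0,"rz": 0}
    - {"tx": 0,"ty": 0,"tz": 0.1,"rx": 0,"ry": 0,"rz": 0}

```text
time: 15.82
position: [0.489, 0.1046, 0.0448]
tool_rot: [-0.0, 1.0, -0.0, -0.0]
ft_force: [-0.7, 0.5, -0.8]
grip_width: 0.017
```

Request:
send_rows:
  deltas:
    - {"tx": 0,"ty": 0,"tz": 0.1,"rx": 0,"ry": 0,"rz": 0}
    - {"tx": 0,"ty": 0,"tz": 0.1,"rx": 0,"ry": 0,"rz": 0}

```text
time: 15.98
position: [0.4891, 0.1046, 0.044]
tool_rot: [-0.0, 1.0, -0.0, 0.0]
ft_force: [-0.4, -0.0, -0.2]
grip_width: 0.017
```

```bash
python3 -c "
from h import *
plan([.4887,.1048,.078])"
```

```text
t 15.98 tip [0.4891 0.1046 0.078 ] F [-0.4 -0.  -0.2] w 0.017 cm [ 0.04  0.02 -0.  ] |d| 0.0 rot [-0.  0.  0.]
```

Request:
send_rows:
  deltas:
    - {"tx": 0,"ty": 0,"tz": 0.08,"rx": 0,"ry": 0,"rz": 0}
    - {"tx": 0,"ty": 0,"tz": 0.08,"rx": 0,"ry": 0,"rz": 0}

```text
time: 16.15
position: [0.4892, 0.1046, 0.0439]
tool_rot: [-0.0, 1.0, -0.0, 0.0]
ft_force: [-1.8, 0.0, 6.8]
grip_width: 0.0172
```

Request:
send_rows:
  deltas:
    - {"tx": 0,"ty": 0,"tz": 0,"rx": 0,"ry": 0,"rz": 0}
    - {"tx": 0,"ty": 0,"tz": 0,"rx": 0,"ry": 0,"rz": 0}
    - {"tx": 0,"ty": 0,"tz": 0,"rx": 0,"ry": 0,"rz": 0}
  claw: 4

```text
time: 16.4
position: [0.4891, 0.1047, 0.0431]
tool_rot: [-0.0, 1.0, 0.0, 0.0]
ft_force: [-0.2, 0.8, 0.2]
grip_width: 0.0298
```

Request:
send_rows:
  deltas:
    - {"tx": 0,"ty": 0,"tz": -1,"rx": 0,"ry": 0,"rz": 0}
    - {"tx": 0,"ty": 0,"tz": -4,"rx": 0,"ry": 0,"rz": 0}
    - {"tx": 0,"ty": 0,"tz": -8,"rx": 0,"ry": 0,"rz": 0}
    - {"tx": 0.3,"ty": -3,"tz": -10,"rx": 0,"ry": 0,"rz": 0}
    - {"tx": 0.6,"ty": -7,"tz": -10,"rx": 0,"ry": 0,"rz": 0}

```text
time: 16.82
position: [0.4867, 0.0356, 0.1481]
tool_rot: [-0.003, 1.0, -0.001, 0.005]
ft_force: [1.0, -1.2, -0.0]
grip_width: 0.04
```

```bash
python3 chk.py c1 .069 .078
```

```text
wrist 2620 [0.4853 0.1014 0.074 ] [0.489  0.1047] [0.459  0.0749 0.069 ] [0.5179 0.1342 0.0762]
top 3 [0.5081 0.0834 0.0727] [0.5081 0.0834] [0.5055 0.0834 0.0709] [0.5107 0.0834 0.0749]
scene 299 [0.4824 0.0983 0.0722] [0.4876 0.1044] [0.4591 0.0743 0.0692] [0.5183 0.1339 0.078 ]
t 16.97 tip [0.4835 0.0325 0.1783] F [ 0.3  0.3 -0.7] w 0.0398 cm [ 4.06 31.79 12.81] |d| 34.5 rot [-0.     0.002 -0.004]
```

View pics/c1_scene.png

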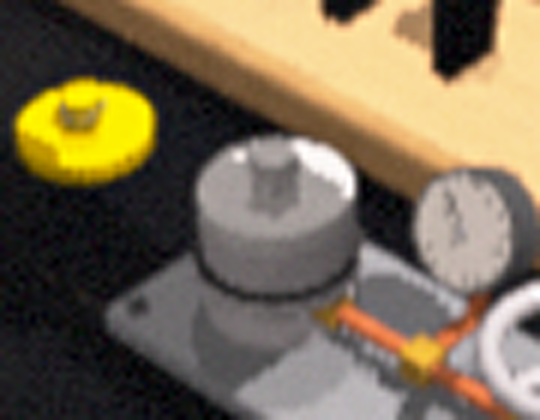

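View pics/c1_w.png

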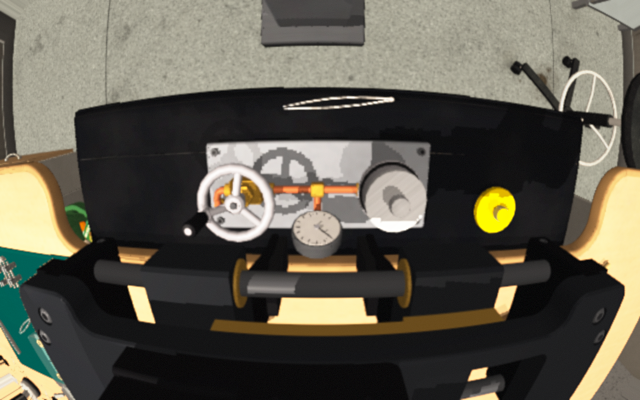

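```bash
cat > valve.py <<'E'
from h import *
o=robot.get_obs(); print(o['position'])
from scipy.optimize import least_squares
def ana(P,n):
    m=(np.hypot(P[...,0]-.496,P[...,1]+.046)<.05)&(P[...,2]>.072)&(P[...,2]<.088); q=P[m]
    r=np.hypot(q[:,0]-.496,q[:,1]+.046); q=q[(r>.024)]
    if len(q)>40:
        s=least_squares(lambda a:np.hypot(q[:,0]-a[0],q[:,1]-a[1])-a[2],[.496,-.046,.03],loss='soft_l1',f_scale=.002).x
        print(n,'wheel',len(q),s.round(4),'zmed',np.median(q[:,2]).round(4),'enc',np.round(cv2.minEnclosingCircle(q[:,:2].astype(np.float32)),4) if 0 else '')
    m=(np.hypot(P[...,0]-.496,P[...,1]+.046)<.055)&(P[...,2]>.095)&(P[...,2]<.13); q=P[m]
    if len(q)>5:
        t=q[q[:,2]>q[:,2].max()-.006]; print(n,'handle',len(q),q.mean(0).round(4),q.min(0).round(4),q.max(0).round(4),'top',t.mean(0).round(4))
for n in ['wrist','top','scene']:
    c=robot.camera(n); P=wcloud(c,o) if n=='wrist' else cloud(c); ana(P,n)
    if n=='wrist': save(c['color'],'v_w.png')
    for l in ['valve_axis','crank_handle']:
        for q in robot.tip_of(l,n)[:1]:
            u,v=q['xy']; h=.079 if l=='valve_axis' else .1035
            print(l,n,round(q['p'],2),(wray(c,o,u,v,h) if n=='wrist' else ray_h(c,u,v,h)).round(4))
for n in ['top','scene']: ana(np.load(n+'0.npz')['P'],n+'0')
E
python3 valve.py
```

```text
[0.48357013 0.0325055  0.14433306]
wrist wheel 2075 [ 0.4891 -0.0435  0.0326] zmed 0.0831 enc 
wrist handle 402 [ 0.4982 -0.0729  0.1137] [ 0.4932 -0.0821  0.095 ] [ 0.5055 -0.0677  0.1236] top [ 0.4993 -0.0742  0.121 ]
valve_axis wrist 0.81 [ 0.4935 -0.0453  0.079 ]
crank_handle wrist 0.91 [ 0.5    -0.0754  0.1035]
scene wheel 340 [ 0.4883 -0.0471  0.0332] zmed 0.0811 enc 
scene handle 84 [ 0.4971 -0.078   0.111 ] [ 0.4929 -0.083   0.0952] [ 0.5067 -0.0693  0.1219] top [ 0.4984 -0.0765  0.1194]
valve_axis scene 0.65 [ 0.4923 -0.0464  0.079 ]
crank_handle scene 0.63 [ 0.5095 -0.073   0.1035]
top0 wheel 375 [ 0.4901 -0.0452  0.0329] zmed 0.0833 enc 
top0 handle 48 [ 0.4997 -0.0755  0.1173] [ 0.4945 -0.0835  0.0971] [ 0.5068 -0.0699  0.1261] top [ 0.5009 -0.0759  0.1221]
scene0 wheel 341 [ 0.4884 -0.0471  0.0332] zmed 0.0812 enc 
scene0 handle 84 [ 0.4972 -0.0779  0.1113] [ 0.4928 -0.0836  0.0954] [ 0.5064 -0.0704  0.122 ] top [ 0.4988 -0.0767  0.1195]
```

Request:
send_rows:
  deltas:
    - {"tx": -0.5,"ty": -3.6,"tz": 0,"rx": 0,"ry": 0,"rz": 0}
    - {"tx": -1,"ty": -7.2,"tz": 0,"rx": 0,"ry": 0,"rz": 0}
    - {"tx": -1.7,"ty": -10.8,"tz": 1.5,"rx": 0,"ry": 0,"rz": 0}
    - {"tx": -1.7,"ty": -10.8,"tz": 3.5,"rx": 0,"ry": 0,"rz": 0}
    - {"tx": -1.7,"ty": -10.8,"tz": 3.5,"rx": 0,"ry": 0,"rz": 0}
  claw: 2.8

```text
time: 17.83
position: [0.4985, -0.0742, 0.1054]
tool_rot: [0.001, 1.0, 0.001, -0.003]
ft_force: [-0.8, 0.7, -0.5]
grip_width: 0.0282
```

Run:
```python
from h import *
plan([.5003,-.0763,.096])
o=robot.get_obs(); c=robot.camera('wrist'); save(c['color'],'w9.png'); P=wcloud(c,o)
m=(np.hypot(P[...,0]-.4895,P[...,1]+.0452)<.055)&(P[...,2]>.095)&(P[...,2]<.13); q=P[m]
print(len(q),q.mean(0).round(4),q.min(0).round(4),q.max(0).round(4)); t=q[q[:,2]>q[:,2].max()-.005]; print(t.mean(0),t.min(0),t.max(0))
```

```text
t 17.83 tip [ 0.4986 -0.0743  0.1394] F [-0.8  0.7 -0.5] w 0.0282 cm [-0.19 -0.21  4.34] |d| 4.4 rot [ 0.002 -0.005 -0.003]
584 [ 0.4981 -0.0756  0.1157] [ 0.4931 -0.0827  0.095 ] [ 0.5067 -0.0684  0.1239]
[ 0.49993196 -0.07561715  0.12144781] [ 0.49396172 -0.08259661  0.11888475] [ 0.50674385 -0.06913383  0.12385991]
```

View pics/w9.png

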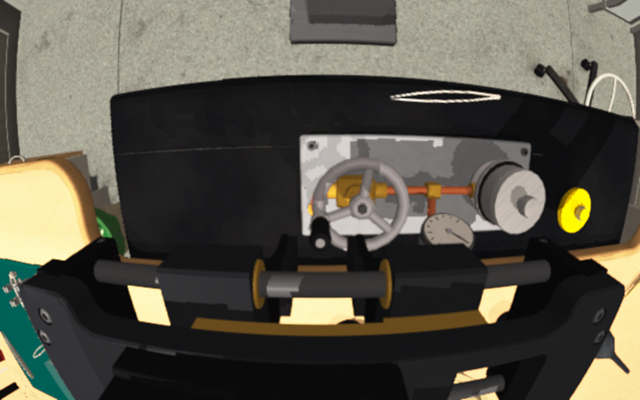

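Request:
send_rows:
  deltas:
    - {"tx": -0.15,"ty": -0.14,"tz": 0,"rx": 0,"ry": 0,"rz": 0}
    - {"tx": -0.15,"ty": -0.14,"tz": 0,"rx": 0,"ry": 0,"rz": 0}
    - {"tx": -0.15,"ty": -0.14,"tz": 0,"rx": 0,"ry": 0,"rz": 0}

```text
time: 18.13
position: [0.5021, -0.0739, 0.109]
tool_rot: [-0.001, 1.0, -0.0, 0.001]
ft_force: [0.8, -0.5, -0.2]
grip_width: 0.0277
```

Run:
```python
from h import *
plan([.5001,-.0757,.097])
```

```text
t 18.13 tip [ 0.502  -0.0739  0.143 ] F [ 0.8 -0.5 -0.2] w 0.0277 cm [ 0.2  -0.18  4.6 ] |d| 4.6 rot [-0.     0.001  0.002]
```

Request:
send_rows:
  deltas:
    - {"tx": 0.15,"ty": -0.16,"tz": 0.5,"rx": 0,"ry": 0,"rz": 0}
    - {"tx": 0.15,"ty": -0.16,"tz": 1.5,"rx": 0,"ry": 0,"rz": 0}
    - {"tx": 0.15,"ty": -0.16,"tz": 3,"rx": 0,"ry": 0,"rz": 0}
    - {"tx": 0.15,"ty": -0.16,"tz": 4.2,"rx": 0,"ry": 0,"rz": 0}
    - {"tx": 0.15,"ty": -0.16,"tz": 4.2,"rx": 0,"ry": 0,"rz": 0}

```text
time: 18.55
position: [0.498, -0.0754, 0.0638]
tool_rot: [-0.0, 1.0, 0.001, -0.002]
ft_force: [0.1, -0.2, 0.1]
grip_width: 0.0277
```

Request:
send_rows:
  deltas:
    - {"tx": 0,"ty": 0,"tz": 0,"rx": 0,"ry": 0,"rz": 0}
    - {"tx": 0,"ty": 0,"tz": 0,"rx": 0,"ry": 0,"rz": 0}

```text
time: 18.72
position: [0.5002, -0.0763, 0.0662]
tool_rot: [-0.0, 1.0, -0.0, 0.0]
ft_force: [1.0, 0.5, -0.3]
grip_width: 0.0282
```

Run:
```python
from h import *
plan([.5001,-.0757,.097])
```

```text
t 18.72 tip [ 0.5001 -0.0763  0.1002] F [ 1.   0.5 -0.3] w 0.0282 cm [0.   0.06 0.32] |d| 0.3 rot [-0.  0.  0.]
```

Request:
send_rows:
  deltas:
    - {"tx": 0,"ty": 0.05,"tz": 0.3,"rx": 0,"ry": 0,"rz": 0}
    - {"tx": 0,"ty": 0.05,"tz": 0.3,"rx": 0,"ry": 0,"rz": 0}
    - {"tx": 0,"ty": 0.05,"tz": 0.3,"rx": 0,"ry": 0,"rz": 0}
    - {"tx": 0,"ty": 0.05,"tz": 0.3,"rx": 0,"ry": 0,"rz": 0}
    - {"tx": 0,"ty": 0.05,"tz": 0.3,"rx": 0,"ry": 0,"rz": 0}
  claw: 0.5
  squeeze: 25

```text
time: 19.13
position: [0.5002, -0.0757, 0.0634]
tool_rot: [0.0, 1.0, 0.0, 0.0]
ft_force: [1.0, 1.1, 0.7]
grip_width: 0.0133
```

Run:
```python
from h import *
plan([.5001,-.0757,.097])
```

```text
t 19.13 tip [ 0.5002 -0.0757  0.0974] F [1.  1.1 0.7] w 0.0133 cm [ 0.01 -0.    0.04] |d| 0.0 rot [ 0.     0.001 -0.   ]
```

```bash
cat > circ.py <<'E'
import sys,json,os,numpy as np
from h import *
# usage: circ.py angles_deg(list,comma)  ; state in st.json: cmd xyz (tip), C, phi0,z0
st=json.load(open('st.json'))
C=np.array(st['C']); r=.033
ph=[float(a) for a in sys.argv[1].split(',')]
rows=[]
for a in ph:
    t=np.deg2rad(a); p=np.array([C[0]+r*np.cos(t),C[1]+r*np.sin(t),st['z0']+.0015*(a-st['phi0'])/360])
    d=(p-np.array(st['cmd']))*100; rows.append([round(-d[0],2),round(d[1],2),round(-d[2],2)])
print([{"tx":a,"ty":b,"tz":c,"rx":0,"ry":0,"rz":0} for a,b,c in rows])
l=rows[-1]; st['cmd']=[st['cmd'][0]-l[0]/100,st['cmd'][1]+l[1]/100,st['cmd'][2]-l[2]/100]; st['last']=ph[-1]
json.dump(st,open('st.json','w'))
E
cat > rd.py <<'E'
from h import *
st=json.load(open('st.json')); o=robot.get_obs(); C=np.array(st['C']); tip=o['position']+[0,0,OFF]; v=tip[:2]-C
t=np.arctan2(v[1],v[0]); F=o['ft_force']; rad=np.array([np.cos(t),np.sin(t)]); tan=np.array([-rad[1],rad[0]])
print('t',round(o['time'],2),'tip',tip.round(4),'r',np.hypot(*v).round(4),'ang',np.rad2deg(t).round(1),'cmd',np.round(st['cmd'],4),st.get('last'),'Frad',(F[:2]@rad).round(1),'Ftan',(F[:2]@tan).round(1),'Fz',F[2].round(1),'w',o['grip_width'].round(4))
E
python3 - <<'E'
import json; json.dump(dict(C=[.4895,-.0452],phi0=-70.7,z0=.0974,cmd=[.5002,-.0757,.0974]),open('st.json','w'))
E
python3 circ.py -- -80,-93,-107,-121,-135 2>/dev/null || sed -i 's/sys.argv\[1\]/sys.argv[-1]/' circ.py; python3 circ.py -80,-93,-107,-121,-135; cat st.json
```

```text
[{'tx': np.float64(0.5), 'ty': np.float64(-0.2), 'tz': np.float64(0.0), 'rx': 0, 'ry': 0, 'rz': 0}, {'tx': np.float64(1.24), 'ty': np.float64(-0.25), 'tz': np.float64(0.01), 'rx': 0, 'ry': 0, 'rz': 0}, {'tx': np.float64(2.03), 'ty': np.float64(-0.11), 'tz': np.float64(0.02), 'rx': 0, 'ry': 0, 'rz': 0}, {'tx': np.float64(2.77), 'ty': np.float64(0.22), 'tz': np.float64(0.02), 'rx': 0, 'ry': 0, 'rz': 0}, {'tx': np.float64(3.4), 'ty': np.float64(0.72), 'tz': np.float64(0.03), 'rx': 0, 'ry': 0, 'rz': 0}]
{"C": [0.4895, -0.0452], "phi0": -70.7, "z0": 0.0974, "cmd": [0.46619999999999995, -0.0685, 0.0971], "last": -135.0}
```

Request:
send_rows:
  deltas:
    - {"tx": 0.5,"ty": -0.2,"tz": 0,"rx": 0,"ry": 0,"rz": 0}
    - {"tx": 1.24,"ty": -0.25,"tz": 0.01,"rx": 0,"ry": 0,"rz": 0}
    - {"tx": 2.03,"ty": -0.11,"tz": 0.02,"rx": 0,"ry": 0,"rz": 0}
    - {"tx": 2.77,"ty": 0.22,"tz": 0.02,"rx": 0,"ry": 0,"rz": 0}
    - {"tx": 3.4,"ty": 0.72,"tz": 0.03,"rx": 0,"ry": 0,"rz": 0}

```text
time: 19.55
position: [0.4672, -0.0694, 0.0632]
tool_rot: [0.0, 1.0, -0.001, 0.002]
ft_force: [4.2, 0.6, -2.1]
grip_width: 0.0131
```

```bash
sed -i 's/round(\(-\?d\[.\]\),2)/float(round(\1,2))/g' circ.py; python3 rd.py; python3 circ.py -145,-155,-165,-175,-185
```

```text
[{'tx': 0.37, 'ty': 0.44, 'tz': 0.0, 'rx': 0, 'ry': 0, 'rz': 0}, {'tx': 0.66, 'ty': 0.94, 'tz': 0.01, 'rx': 0, 'ry': 0, 'rz': 0}, {'tx': 0.86, 'ty': 1.48, 'tz': 0.01, 'rx': 0, 'ry': 0, 'rz': 0}, {'tx': 0.96, 'ty': 2.04, 'tz': 0.01, 'rx': 0, 'ry': 0, 'rz': 0}, {'tx': 0.96, 'ty': 2.62, 'tz': 0.02, 'rx': 0, 'ry': 0, 'rz': 0}]Traceback (most recent call last):
  File "rd.py", line 4, in <module>
    print('t',round(o['time'],2),'tip',tip.round(4),'r',np.hypot(*v).round(4),'ang',np.rad2deg(t).round(1),'cmd',np.round(st['cmd'],4),st.get('last'),'Frad',(F[:2]@rad).round(1),'Ftan',(F[:2]@tan).round(1),'Fz',F[2].round(1),'w',o['grip_width'].round(4))
                                                                                                                                                                                                                                     ^^^^^^^^^^^^^^^^^^^^^
AttributeError: 'float' object has no attribute 'round'
```

Request:
send_rows:
  deltas:
    - {"tx": 0.37,"ty": 0.44,"tz": 0,"rx": 0,"ry": 0,"rz": 0}
    - {"tx": 0.66,"ty": 0.94,"tz": 0.01,"rx": 0,"ry": 0,"rz": 0}
    - {"tx": 0.86,"ty": 1.48,"tz": 0.01,"rx": 0,"ry": 0,"rz": 0}
    - {"tx": 0.96,"ty": 2.04,"tz": 0.01,"rx": 0,"ry": 0,"rz": 0}
    - {"tx": 0.96,"ty": 2.62,"tz": 0.02,"rx": 0,"ry": 0,"rz": 0}

```text
time: 19.97
position: [0.456, -0.0422, 0.0627]
tool_rot: [-0.0, 1.0, -0.0, -0.0]
ft_force: [1.0, -2.0, 3.1]
grip_width: 0.0132
```

```bash
sed -i "s/o\['grip_width'\].round(4)/round(o['grip_width'],4)/" rd.py; python3 rd.py; python3 circ.py -194,-203,-212,-220,-228
```

```text
t 19.97 tip [ 0.456  -0.0422  0.0967] r 0.0337 ang 174.9 cmd [ 0.4566 -0.0423  0.0969] -185.0 Frad -1.2 Ftan 1.9 Fz 3.1 w 0.0132
[{'tx': -0.09, 'ty': 0.51, 'tz': 0.0, 'rx': 0, 'ry': 0, 'rz': 0}, {'tx': -0.25, 'ty': 1.0, 'tz': 0.01, 'rx': 0, 'ry': 0, 'rz': 0}, {'tx': -0.49, 'ty': 1.46, 'tz': 0.01, 'rx': 0, 'ry': 0, 'rz': 0}, {'tx': -0.76, 'ty': 1.83, 'tz': 0.01, 'rx': 0, 'ry': 0, 'rz': 0}, {'tx': -1.08, 'ty': 2.16, 'tz': 0.02, 'rx': 0, 'ry': 0, 'rz': 0}]
```

Request:
send_rows:
  deltas:
    - {"tx": -0.09,"ty": 0.51,"tz": 0,"rx": 0,"ry": 0,"rz": 0}
    - {"tx": -0.25,"ty": 1.0,"tz": 0.01,"rx": 0,"ry": 0,"rz": 0}
    - {"tx": -0.49,"ty": 1.46,"tz": 0.01,"rx": 0,"ry": 0,"rz": 0}
    - {"tx": -0.76,"ty": 1.83,"tz": 0.01,"rx": 0,"ry": 0,"rz": 0}
    - {"tx": -1.08,"ty": 2.16,"tz": 0.02,"rx": 0,"ry": 0,"rz": 0}

```text
time: 20.38
position: [0.4665, -0.02, 0.0624]
tool_rot: [-0.0, 1.0, 0.0, -0.001]
ft_force: [-2.2, -1.5, 6.1]
grip_width: 0.0131
```

```bash
python3 rd.py; python3 circ.py -235,-242,-249,-256,-256
```

```text
t 20.38 tip [ 0.4665 -0.02    0.0964] r 0.0341 ang 132.3 cmd [ 0.4674 -0.0207  0.0967] -228.0 Frad 0.4 Ftan 2.7 Fz 6.1 w 0.0131
[{'tx': -0.32, 'ty': 0.25, 'tz': -0.0, 'rx': 0, 'ry': 0, 'rz': 0}, {'tx': -0.66, 'ty': 0.46, 'tz': 0.0, 'rx': 0, 'ry': 0, 'rz': 0}, {'tx': -1.03, 'ty': 0.63, 'tz': 0.0, 'rx': 0, 'ry': 0, 'rz': 0}, {'tx': -1.41, 'ty': 0.75, 'tz': 0.01, 'rx': 0, 'ry': 0, 'rz': 0}, {'tx': -1.41, 'ty': 0.75, 'tz': 0.01, 'rx': 0, 'ry': 0, 'rz': 0}]
```

Request:
send_rows:
  deltas:
    - {"tx": -0.32,"ty": 0.25,"tz": 0,"rx": 0,"ry": 0,"rz": 0}
    - {"tx": -0.66,"ty": 0.46,"tz": 0,"rx": 0,"ry": 0,"rz": 0}
    - {"tx": -1.03,"ty": 0.63,"tz": 0,"rx": 0,"ry": 0,"rz": 0}
    - {"tx": -1.41,"ty": 0.75,"tz": 0,"rx": 0,"ry": 0,"rz": 0}

```text
time: 20.72
position: [0.4805, -0.0124, 0.0623]
tool_rot: [-0.0, 1.0, 0.0, -0.001]
ft_force: [-1.4, -0.0, 5.5]
grip_width: 0.013
```

```bash
python3 rd.py; python3 circ.py -263,-270,-277,-284
```

```text
t 20.72 tip [ 0.4805 -0.0124  0.0963] r 0.034 ang 105.4 cmd [ 0.4815 -0.0132  0.0966] -256.0 Frad 0.4 Ftan 1.4 Fz 5.5 w 0.013
[{'tx': -0.4, 'ty': 0.08, 'tz': 0.0, 'rx': 0, 'ry': 0, 'rz': 0}, {'tx': -0.8, 'ty': 0.1, 'tz': 0.0, 'rx': 0, 'ry': 0, 'rz': 0}, {'tx': -1.2, 'ty': 0.08, 'tz': 0.01, 'rx': 0, 'ry': 0, 'rz': 0}, {'tx': -1.6, 'ty': 0.0, 'tz': 0.01, 'rx': 0, 'ry': 0, 'rz': 0}]
```

Request:
send_rows:
  deltas:
    - {"tx": -0.4,"ty": 0.08,"tz": 0,"rx": 0,"ry": 0,"rz": 0}
    - {"tx": -0.8,"ty": 0.1,"tz": 0,"rx": 0,"ry": 0,"rz": 0}
    - {"tx": -1.2,"ty": 0.08,"tz": 0,"rx": 0,"ry": 0,"rz": 0}
    - {"tx": -1.6,"ty": 0,"tz": 0,"rx": 0,"ry": 0,"rz": 0}

```text
time: 21.05
position: [0.4962, -0.0121, 0.0622]
tool_rot: [-0.0, 1.0, 0.001, -0.002]
ft_force: [-1.7, 1.0, 5.1]
grip_width: 0.0132
```

```bash
python3 rd.py; python3 circ.py -291,-298,-305,-312
```

```text
t 21.05 tip [ 0.4962 -0.0121  0.0962] r 0.0338 ang 78.5 cmd [ 0.4975 -0.0132  0.0965] -284.0 Frad 0.6 Ftan 1.9 Fz 5.1 w 0.0132
[{'tx': -0.38, 'ty': -0.12, 'tz': 0.0, 'rx': 0, 'ry': 0, 'rz': 0}, {'tx': -0.75, 'ty': -0.29, 'tz': 0.0, 'rx': 0, 'ry': 0, 'rz': 0}, {'tx': -1.09, 'ty': -0.5, 'tz': 0.01, 'rx': 0, 'ry': 0, 'rz': 0}, {'tx': -1.41, 'ty': -0.75, 'tz': 0.01, 'rx': 0, 'ry': 0, 'rz': 0}]
```

Request:
send_rows:
  deltas:
    - {"tx": -0.38,"ty": -0.12,"tz": 0,"rx": 0,"ry": 0,"rz": 0}
    - {"tx": -0.75,"ty": -0.29,"tz": 0,"rx": 0,"ry": 0,"rz": 0}
    - {"tx": -1.09,"ty": -0.5,"tz": 0,"rx": 0,"ry": 0,"rz": 0}
    - {"tx": -1.41,"ty": -0.75,"tz": 0.01,"rx": 0,"ry": 0,"rz": 0}

```text
time: 21.38
position: [0.5112, -0.0198, 0.0622]
tool_rot: [-0.0, 1.0, 0.001, -0.001]
ft_force: [-1.1, 2.2, 4.4]
grip_width: 0.0135
```

```bash
python3 rd.py; python3 circ.py -319,-326,-333,-340
```

```text
t 21.38 tip [ 0.5112 -0.0198  0.0962] r 0.0334 ang 49.6 cmd [ 0.5116 -0.0207  0.0964] -312.0 Frad 0.9 Ftan 2.3 Fz 4.4 w 0.0135
[{'tx': -0.28, 'ty': -0.29, 'tz': 0.0, 'rx': 0, 'ry': 0, 'rz': 0}, {'tx': -0.53, 'ty': -0.6, 'tz': 0.01, 'rx': 0, 'ry': 0, 'rz': 0}, {'tx': -0.73, 'ty': -0.95, 'tz': 0.01, 'rx': 0, 'ry': 0, 'rz': 0}, {'tx': -0.89, 'ty': -1.32, 'tz': 0.01, 'rx': 0, 'ry': 0, 'rz': 0}]
```

Request:
send_rows:
  deltas:
    - {"tx": -0.28,"ty": -0.29,"tz": 0,"rx": 0,"ry": 0,"rz": 0}
    - {"tx": -0.53,"ty": -0.6,"tz": 0.01,"rx": 0,"ry": 0,"rz": 0}
    - {"tx": -0.73,"ty": -0.95,"tz": 0.01,"rx": 0,"ry": 0,"rz": 0}
    - {"tx": -0.89,"ty": -1.32,"tz": 0.01,"rx": 0,"ry": 0,"rz": 0}

```text
time: 21.72
position: [0.5206, -0.0343, 0.0621]
tool_rot: [-0.0, 1.0, 0.0, -0.0]
ft_force: [-0.2, 1.9, 2.6]
grip_width: 0.0134
```

```bash
python3 rd.py; python3 circ.py -347,-354,-361,-368
```

```text
t 21.72 tip [ 0.5206 -0.0343  0.0961] r 0.0329 ang 19.3 cmd [ 0.5205 -0.0339  0.0963] -340.0 Frad 0.4 Ftan 1.9 Fz 2.6 w 0.0134
[{'tx': -0.12, 'ty': -0.39, 'tz': 0.01, 'rx': 0, 'ry': 0, 'rz': 0}, {'tx': -0.18, 'ty': -0.79, 'tz': 0.01, 'rx': 0, 'ry': 0, 'rz': 0}, {'tx': -0.2, 'ty': -1.19, 'tz': 0.01, 'rx': 0, 'ry': 0, 'rz': 0}, {'tx': -0.17, 'ty': -1.59, 'tz': 0.01, 'rx': 0, 'ry': 0, 'rz': 0}]
```

Request:
send_rows:
  deltas:
    - {"tx": -0.12,"ty": -0.39,"tz": 0.01,"rx": 0,"ry": 0,"rz": 0}
    - {"tx": -0.18,"ty": -0.79,"tz": 0.01,"rx": 0,"ry": 0,"rz": 0}
    - {"tx": -0.2,"ty": -1.19,"tz": 0.01,"rx": 0,"ry": 0,"rz": 0}
    - {"tx": -0.17,"ty": -1.59,"tz": 0.01,"rx": 0,"ry": 0,"rz": 0}

```text
time: 22.05
position: [0.5219, -0.0463, 0.062]
tool_rot: [0.003, 1.0, 0.004, 0.0]
ft_force: [4.0, 23.7, 5.4]
grip_width: 0.0133
```

```bash
python3 rd.py; python3 circ.py -375,-382,-389,-396
```

```text
t 22.05 tip [ 0.5219 -0.0463  0.096 ] r 0.0324 ang -2.0 cmd [ 0.5222 -0.0498  0.0962] -368.0 Frad 3.2 Ftan 23.8 Fz 5.4 w 0.0133
[{'tx': 0.08, 'ty': -0.39, 'tz': 0.01, 'rx': 0, 'ry': 0, 'rz': 0}, {'tx': 0.21, 'ty': -0.78, 'tz': 0.01, 'rx': 0, 'ry': 0, 'rz': 0}, {'tx': 0.38, 'ty': -1.14, 'tz': 0.01, 'rx': 0, 'ry': 0, 'rz': 0}, {'tx': 0.6, 'ty': -1.48, 'tz': 0.02, 'rx': 0, 'ry': 0, 'rz': 0}]
```

Request:
send_rows:
  deltas:
    - {"tx": 0,"ty": 0.26,"tz": 0,"rx": 0,"ry": 0,"rz": 0}
    - {"tx": 0,"ty": 0.26,"tz": 0,"rx": 0,"ry": 0,"rz": 0}
    - {"tx": 0,"ty": 0.26,"tz": 0,"rx": 0,"ry": 0,"rz": 0}

```text
time: 22.3
position: [0.5221, -0.0451, 0.062]
tool_rot: [0.001, 1.0, 0.002, 0.0]
ft_force: [2.4, 10.0, 4.2]
grip_width: 0.0132
```

```bash
python3 - <<'E'
import json; s=json.load(open('st.json')); s['cmd']=[.5222,-.0472,.0962]; s['last']=-363; json.dump(s,open('st.json','w'))
E
python3 rd.py; python3 valve.py
```

```text
t 22.3 tip [ 0.5221 -0.0451  0.096 ] r 0.0326 ang 0.2 cmd [ 0.5222 -0.0472  0.0962] -363 Frad 2.5 Ftan 10.0 Fz 4.2 w 0.0132
[ 0.5220826  -0.04506859  0.06201993]
wrist wheel 4808 [ 0.489  -0.0448  0.032 ] zmed 0.0818 enc 
wrist handle 1755 [ 0.5144 -0.0454  0.1139] [ 0.5101 -0.0627  0.095 ] [ 0.5259 -0.0286  0.13  ] top [ 0.5119 -0.0457  0.1269]
valve_axis wrist 0.59 [ 0.4911 -0.0454  0.079 ]
crank_handle wrist 0.92 [ 0.5219 -0.0449  0.1035]
scene wheel 382 [ 0.4879 -0.0465  0.0329] zmed 0.0798 enc 
scene handle 239 [ 0.5166 -0.0484  0.113 ] [ 0.5094 -0.0644  0.0954] [ 0.5323 -0.0283  0.13  ] top [ 0.5159 -0.0471  0.127 ]
valve_axis scene 0.71 [ 0.4896 -0.0478  0.079 ]
crank_handle scene 0.5 [ 0.5182 -0.0477  0.1035]
top0 wheel 375 [ 0.4901 -0.0452  0.0329] zmed 0.0833 enc 
top0 handle 48 [ 0.4997 -0.0755  0.1173] [ 0.4945 -0.0835  0.0971] [ 0.5068 -0.0699  0.1261] top [ 0.5009 -0.0759  0.1221]
scene0 wheel 341 [ 0.4884 -0.0471  0.0332] zmed 0.0812 enc 
scene0 handle 84 [ 0.4972 -0.0779  0.1113] [ 0.4928 -0.0836  0.0954] [ 0.5064 -0.0704  0.122 ] top [ 0.4988 -0.0767  0.1195]
```

View pics/v_w.png

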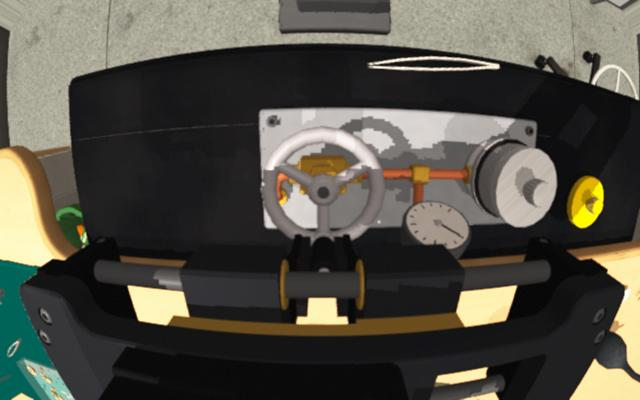

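```bash
python3 - <<'E'
import json; s=json.load(open('st.json')); s['C']=[.489,-.0447]; json.dump(s,open('st.json','w'))
E
for a in -352,-338,-321,-303,-285 -265,-245,-225,-205,-185 -165,-145,-125,-105,-85 -65,-45,-25,-5,15; do python3 circ.py $a; done
```

```text
[{'tx': 0.05, 'ty': 0.71, 'tz': -0.0, 'rx': 0, 'ry': 0, 'rz': 0}, {'tx': 0.26, 'ty': 1.49, 'tz': -0.01, 'rx': 0, 'ry': 0, 'rz': 0}, {'tx': 0.76, 'ty': 2.33, 'tz': -0.02, 'rx': 0, 'ry': 0, 'rz': 0}, {'tx': 1.52, 'ty': 3.02, 'tz': -0.02, 'rx': 0, 'ry': 0, 'rz': 0}, {'tx': 2.47, 'ty': 3.44, 'tz': -0.03, 'rx': 0, 'ry': 0, 'rz': 0}]
[{'tx': 1.14, 'ty': 0.1, 'tz': -0.01, 'rx': 0, 'ry': 0, 'rz': 0}, {'tx': 2.24, 'ty': -0.2, 'tz': -0.02, 'rx': 0, 'ry': 0, 'rz': 0}, {'tx': 3.18, 'ty': -0.86, 'tz': -0.03, 'rx': 0, 'ry': 0, 'rz': 0}, {'tx': 3.84, 'ty': -1.8, 'tz': -0.03, 'rx': 0, 'ry': 0, 'rz': 0}, {'tx': 4.14, 'ty': -2.9, 'tz': -0.04, 'rx': 0, 'ry': 0, 'rz': 0}]
[{'tx': -0.1, 'ty': -1.14, 'tz': -0.01, 'rx': 0, 'ry': 0, 'rz': 0}, {'tx': -0.59, 'ty': -2.18, 'tz': -0.02, 'rx': 0, 'ry': 0, 'rz': 0}, {'tx': -1.4, 'ty': -2.99, 'tz': -0.03, 'rx': 0, 'ry': 0, 'rz': 0}, {'tx': -2.44, 'ty': -3.48, 'tz': -0.04, 'rx': 0, 'ry': 0, 'rz': 0}, {'tx': -3.58, 'ty': -3.58, 'tz': -0.04, 'rx': 0, 'ry': 0, 'rz': 0}]
[{'tx': -1.1, 'ty': 0.3, 'tz': -0.01, 'rx': 0, 'ry': 0, 'rz': 0}, {'tx': -2.04, 'ty': 0.96, 'tz': -0.02, 'rx': 0, 'ry': 0, 'rz': 0}, {'tx': -2.7, 'ty': 1.9, 'tz': -0.03, 'rx': 0, 'ry': 0, 'rz': 0}, {'tx': -3.0, 'ty': 3.0, 'tz': -0.04, 'rx': 0, 'ry': 0, 'rz': 0}, {'tx': -2.9, 'ty': 4.14, 'tz': -0.05, 'rx': 0, 'ry': 0, 'rz': 0}]
```

Request:
send_rows:
  deltas:
    - {"tx": 0.05,"ty": 0.71,"tz": 0,"rx": 0,"ry": 0,"rz": 0}
    - {"tx": 0.26,"ty": 1.49,"tz": -0.01,"rx": 0,"ry": 0,"rz": 0}
    - {"tx": 0.76,"ty": 2.33,"tz": -0.02,"rx": 0,"ry": 0,"rz": 0}
    - {"tx": 1.52,"ty": 3.02,"tz": -0.02,"rx": 0,"ry": 0,"rz": 0}
    - {"tx": 2.47,"ty": 3.44,"tz": -0.03,"rx": 0,"ry": 0,"rz": 0}

```text
time: 23.17
position: [0.4981, -0.0125, 0.0626]
tool_rot: [-0.0, 1.0, -0.0, 0.001]
ft_force: [1.5, -3.8, -0.5]
grip_width: 0.013
```

```bash
python3 rd.py
```

```text
t 23.17 tip [ 0.4981 -0.0125  0.0966] r 0.0334 ang 74.2 cmd [ 0.5209 -0.0362  0.0978] 15.0 Frad -3.2 Ftan -2.4 Fz -0.5 w 0.013
```

Request:
send_rows:
  deltas:
    - {"tx": 1.14,"ty": 0.1,"tz": -0.01,"rx": 0,"ry": 0,"rz": 0}
    - {"tx": 2.24,"ty": -0.2,"tz": -0.02,"rx": 0,"ry": 0,"rz": 0}
    - {"tx": 3.18,"ty": -0.86,"tz": -0.03,"rx": 0,"ry": 0,"rz": 0}
    - {"tx": 3.84,"ty": -1.8,"tz": -0.03,"rx": 0,"ry": 0,"rz": 0}
    - {"tx": 4.14,"ty": -2.9,"tz": -0.04,"rx": 0,"ry": 0,"rz": 0}

```text
time: 23.58
position: [0.4559, -0.042, 0.0629]
tool_rot: [0.0, 1.0, 0.0, 0.001]
ft_force: [7.3, 2.7, -3.2]
grip_width: 0.0134
```

Request:
send_rows:
  deltas:
    - {"tx": -0.1,"ty": -1.14,"tz": -0.01,"rx": 0,"ry": 0,"rz": 0}
    - {"tx": -0.59,"ty": -2.18,"tz": -0.02,"rx": 0,"ry": 0,"rz": 0}
    - {"tx": -1.4,"ty": -2.99,"tz": -0.03,"rx": 0,"ry": 0,"rz": 0}
    - {"tx": -2.44,"ty": -3.48,"tz": -0.04,"rx": 0,"ry": 0,"rz": 0}
    - {"tx": -3.58,"ty": -3.58,"tz": -0.04,"rx": 0,"ry": 0,"rz": 0}

```text
time: 24.0
position: [0.488, -0.0776, 0.063]
tool_rot: [0.0, 1.0, 0.001, -0.004]
ft_force: [-2.9, -0.3, 5.3]
grip_width: 0.0133
```

```bash
python3 rd.py
```

```text
t 24.0 tip [ 0.488  -0.0776  0.097 ] r 0.0329 ang -91.8 cmd [ 0.5209 -0.0362  0.0978] 15.0 Frad 0.4 Ftan -2.9 Fz 5.3 w 0.0133
```

Request:
send_rows:
  deltas:
    - {"tx": 0,"ty": 0,"tz": 0,"rx": 0,"ry": 0,"rz": 0}

```text
time: 24.08
position: [0.4908, -0.0775, 0.063]
tool_rot: [0.001, 1.0, 0.001, -0.001]
ft_force: [1.4, 0.6, 3.4]
grip_width: 0.0133
```

```bash
python3 rd.py
```

```text
t 24.08 tip [ 0.4908 -0.0775  0.097 ] r 0.0329 ang -86.9 cmd [ 0.5209 -0.0362  0.0978] 15.0 Frad -0.6 Ftan 1.4 Fz 3.4 w 0.0133
```

Request:
send_rows:
  deltas:
    - {"tx": -1.1,"ty": 0.3,"tz": -0.01,"rx": 0,"ry": 0,"rz": 0}
    - {"tx": -2.04,"ty": 0.96,"tz": -0.02,"rx": 0,"ry": 0,"rz": 0}
    - {"tx": -2.7,"ty": 1.9,"tz": -0.03,"rx": 0,"ry": 0,"rz": 0}
    - {"tx": -3.0,"ty": 3.0,"tz": -0.04,"rx": 0,"ry": 0,"rz": 0}
    - {"tx": -2.9,"ty": 4.14,"tz": -0.05,"rx": 0,"ry": 0,"rz": 0}

```text
time: 24.5
position: [0.5211, -0.0359, 0.0637]
tool_rot: [-0.0, 1.0, -0.0, 0.0]
ft_force: [-0.3, -3.4, 1.8]
grip_width: 0.0134
```

```bash
python3 rd.py; for a in 33,51,69,87,105 123,141,159,177,195 213,231,249,267,285 303,321,335,345,350; do python3 circ.py $a; done
```

```text
t 24.5 tip [ 0.5211 -0.0359  0.0977] r 0.0333 ang 15.3 cmd [ 0.5209 -0.0362  0.0978] 15.0 Frad -1.1 Ftan -3.2 Fz 1.8 w 0.0134
[{'tx': 0.42, 'ty': 0.95, 'tz': -0.0, 'rx': 0, 'ry': 0, 'rz': 0}, {'tx': 1.11, 'ty': 1.71, 'tz': -0.01, 'rx': 0, 'ry': 0, 'rz': 0}, {'tx': 2.01, 'ty': 2.23, 'tz': -0.02, 'rx': 0, 'ry': 0, 'rz': 0}, {'tx': 3.02, 'ty': 2.45, 'tz': -0.03, 'rx': 0, 'ry': 0, 'rz': 0}, {'tx': 4.04, 'ty': 2.34, 'tz': -0.03, 'rx': 0, 'ry': 0, 'rz': 0}]
[{'tx': 0.95, 'ty': -0.42, 'tz': -0.01, 'rx': 0, 'ry': 0, 'rz': 0}, {'tx': 1.71, 'ty': -1.11, 'tz': -0.02, 'rx': 0, 'ry': 0, 'rz': 0}, {'tx': 2.23, 'ty': -2.01, 'tz': -0.03, 'rx': 0, 'ry': 0, 'rz': 0}, {'tx': 2.45, 'ty': -3.02, 'tz': -0.03, 'rx': 0, 'ry': 0, 'rz': 0}, {'tx': 2.34, 'ty': -4.04, 'tz': -0.04, 'rx': 0, 'ry': 0, 'rz': 0}]
[{'tx': -0.42, 'ty': -0.95, 'tz': -0.01, 'rx': 0, 'ry': 0, 'rz': 0}, {'tx': -1.11, 'ty': -1.71, 'tz': -0.02, 'rx': 0, 'ry': 0, 'rz': 0}, {'tx': -2.01, 'ty': -2.23, 'tz': -0.02, 'rx': 0, 'ry': 0, 'rz': 0}, {'tx': -3.02, 'ty': -2.45, 'tz': -0.03, 'rx': 0, 'ry': 0, 'rz': 0}, {'tx': -4.04, 'ty': -2.34, 'tz': -0.04, 'rx': 0, 'ry': 0, 'rz': 0}]
[{'tx': -0.95, 'ty': 0.42, 'tz': -0.01, 'rx': 0, 'ry': 0, 'rz': 0}, {'tx': -1.71, 'ty': 1.11, 'tz': -0.01, 'rx': 0, 'ry': 0, 'rz': 0}, {'tx': -2.14, 'ty': 1.8, 'tz': -0.02, 'rx': 0, 'ry': 0, 'rz': 0}, {'tx': -2.34, 'ty': 2.34, 'tz': -0.02, 'rx': 0, 'ry': 0, 'rz': 0}, {'tx': -2.4, 'ty': 2.62, 'tz': -0.03, 'rx': 0, 'ry': 0, 'rz': 0}]
```

One turn done; commands and measurement agree. Second turn.

Request:
send_rows:
  deltas:
    - {"tx": 0.42,"ty": 0.95,"tz": 0,"rx": 0,"ry": 0,"rz": 0}
    - {"tx": 1.11,"ty": 1.71,"tz": -0.01,"rx": 0,"ry": 0,"rz": 0}
    - {"tx": 2.01,"ty": 2.23,"tz": -0.02,"rx": 0,"ry": 0,"rz": 0}
    - {"tx": 3.02,"ty": 2.45,"tz": -0.03,"rx": 0,"ry": 0,"rz": 0}
    - {"tx": 4.04,"ty": 2.34,"tz": -0.03,"rx": 0,"ry": 0,"rz": 0}

```text
time: 24.92
position: [0.4801, -0.0124, 0.0641]
tool_rot: [-0.001, 1.0, -0.0, 0.001]
ft_force: [4.0, -6.0, -1.1]
grip_width: 0.0135
```

Request:
send_rows:
  deltas:
    - {"tx": 0.95,"ty": -0.42,"tz": -0.01,"rx": 0,"ry": 0,"rz": 0}
    - {"tx": 1.71,"ty": -1.11,"tz": -0.02,"rx": 0,"ry": 0,"rz": 0}
    - {"tx": 2.23,"ty": -2.01,"tz": -0.03,"rx": 0,"ry": 0,"rz": 0}
    - {"tx": 2.45,"ty": -3.02,"tz": -0.03,"rx": 0,"ry": 0,"rz": 0}
    - {"tx": 2.34,"ty": -4.04,"tz": -0.04,"rx": 0,"ry": 0,"rz": 0}

```text
time: 25.33
position: [0.4568, -0.0531, 0.0644]
tool_rot: [0.001, 1.0, 0.001, 0.001]
ft_force: [8.2, 4.8, -3.3]
grip_width: 0.0131
```

Request:
send_rows:
  deltas:
    - {"tx": -0.42,"ty": -0.95,"tz": -0.01,"rx": 0,"ry": 0,"rz": 0}
    - {"tx": -1.11,"ty": -1.71,"tz": -0.02,"rx": 0,"ry": 0,"rz": 0}
    - {"tx": -2.01,"ty": -2.23,"tz": -0.02,"rx": 0,"ry": 0,"rz": 0}
    - {"tx": -3.02,"ty": -2.45,"tz": -0.03,"rx": 0,"ry": 0,"rz": 0}
    - {"tx": -4.04,"ty": -2.34,"tz": -0.04,"rx": 0,"ry": 0,"rz": 0}

```text
time: 25.75
position: [0.4942, -0.0771, 0.0646]
tool_rot: [0.0, 1.0, 0.001, -0.003]
ft_force: [-2.4, -1.3, 3.4]
grip_width: 0.0132
```

Request:
send_rows:
  deltas:
    - {"tx": -0.95,"ty": 0.42,"tz": -0.01,"rx": 0,"ry": 0,"rz": 0}
    - {"tx": -1.71,"ty": 1.11,"tz": -0.01,"rx": 0,"ry": 0,"rz": 0}
    - {"tx": -2.14,"ty": 1.8,"tz": -0.02,"rx": 0,"ry": 0,"rz": 0}
    - {"tx": -2.34,"ty": 2.34,"tz": -0.02,"rx": 0,"ry": 0,"rz": 0}
    - {"tx": -2.4,"ty": 2.62,"tz": -0.03,"rx": 0,"ry": 0,"rz": 0}

```text
time: 26.17
position: [0.5217, -0.0494, 0.0651]
tool_rot: [-0.001, 1.0, 0.0, 0.0]
ft_force: [0.4, -1.8, 2.0]
grip_width: 0.0134
```

Request:
send_rows:
  deltas:
    - {"tx": 0,"ty": 0,"tz": 0,"rx": 0,"ry": 0,"rz": 0}

```text
time: 26.25
position: [0.5217, -0.0492, 0.0651]
tool_rot: [-0.0, 1.0, 0.0, 0.001]
ft_force: [2.0, 1.3, 2.4]
grip_width: 0.0134
```

```bash
python3 rd.py; python3 valve.py | grep -v 0\
```

```text
t 26.25 tip [ 0.5217 -0.0492  0.0991] r 0.033 ang -7.8 cmd [ 0.5215 -0.0504  0.0992] 350.0 Frad 1.8 Ftan 1.5 Fz 2.4 w 0.0134
[ 0.52173785 -0.0491692   0.06512398]
wrist wheel 4786 [ 0.4891 -0.0448  0.0321] zmed 0.0849 enc 
wrist handle 1704 [ 0.5143 -0.0494  0.1153] [ 0.5096 -0.0662  0.0951] [ 0.5231 -0.0329  0.13  ] top [ 0.5124 -0.0496  0.1267]
valve_axis wrist 0.59 [ 0.4902 -0.0427  0.079 ]
crank_handle wrist 0.88 [ 0.523  -0.0496  0.1035]
scene wheel 376 [ 0.488  -0.0467  0.033 ] zmed 0.0828 enc 
scene handle 232 [ 0.5161 -0.053   0.1138] [ 0.5084 -0.069   0.0951] [ 0.5324 -0.0339  0.1299] top [ 0.5159 -0.0525  0.1269]
valve_axis scene 0.98 [ 0.4863 -0.0468  0.079 ]
crank_handle scene 0.5 [ 0.5294 -0.0445  0.1035]
```

View pics/v_w.png

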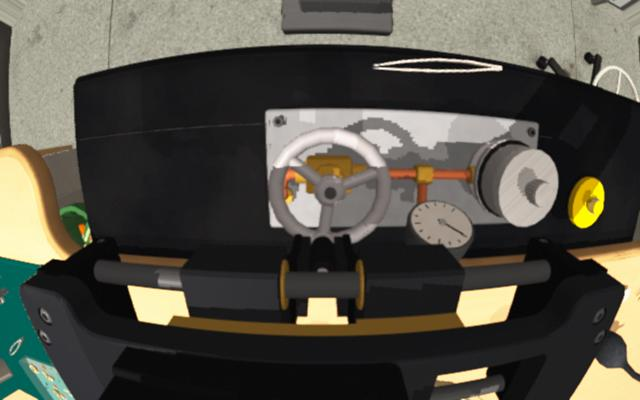

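Request:
send_rows:
  deltas:
    - {"tx": -0.03,"ty": 0.25,"tz": 0,"rx": 0,"ry": 0,"rz": 0}
    - {"tx": -0.04,"ty": 0.5,"tz": -0.01,"rx": 0,"ry": 0,"rz": 0}
    - {"tx": -0.04,"ty": 0.5,"tz": -0.01,"rx": 0,"ry": 0,"rz": 0}
    - {"tx": -0.04,"ty": 0.5,"tz": -0.01,"rx": 0,"ry": 0,"rz": 0}

```text
time: 27.03
position: [0.522, -0.0457, 0.0652]
tool_rot: [-0.0, 1.0, -0.0, 0.0]
ft_force: [2.9, -0.2, 2.0]
grip_width: 0.0133
```

```bash
python3 rd.py
```

```text
t 27.03 tip [ 0.522  -0.0457  0.0992] r 0.033 ang -1.7 cmd [ 0.5215 -0.0504  0.0992] 350.0 Frad 2.9 Ftan -0.1 Fz 2.0 w 0.0133
```

Request:
send_rows:
  deltas:
    - {"tx": 0,"ty": 0.15,"tz": 0,"rx": 0,"ry": 0,"rz": 0}
    - {"tx": 0,"ty": 0.15,"tz": 0,"rx": 0,"ry": 0,"rz": 0}
    - {"tx": 0,"ty": 0.15,"tz": 0,"rx": 0,"ry": 0,"rz": 0}
    - {"tx": 0,"ty": 0.15,"tz": 0,"rx": 0,"ry": 0,"rz": 0}

```text
time: 27.37
position: [0.522, -0.044, 0.0652]
tool_rot: [-0.0, 1.0, -0.0, 0.0]
ft_force: [2.4, -0.7, 1.5]
grip_width: 0.0134
```

```bash
python3 rd.py;python3 valve.py | grep -v 0\ ; python3 chk.py fin .069 .078
```

```text
t 27.37 tip [ 0.522  -0.044   0.0992] r 0.033 ang 1.2 cmd [ 0.5215 -0.0504  0.0992] 350.0 Frad 2.4 Ftan -0.7 Fz 1.5 w 0.0134
[ 0.52200645 -0.04401804  0.06522997]
wrist wheel 4761 [ 0.4891 -0.0447  0.032 ] zmed 0.0849 enc 
wrist handle 1698 [ 0.5146 -0.0442  0.1153] [ 0.5101 -0.0611  0.0951] [ 0.5237 -0.0277  0.13  ] top [ 0.513  -0.0446  0.1265]
valve_axis wrist 0.94 [ 0.491  -0.0444  0.079 ]
crank_handle wrist 0.96 [ 0.5229 -0.0458  0.1035]
scene wheel 382 [ 0.488  -0.0467  0.0328] zmed 0.0827 enc 
valve_axis scene 0.7 [ 0.4928 -0.0423  0.079 ]
crank_handle scene 0.61 [ 0.5256 -0.0416  0.1035]
wrist 3347 [0.4852 0.0969 0.0741] [0.4888 0.1046] [0.4594 0.0735 0.069 ] [0.5195 0.1356 0.0766]
scene 296 [0.4827 0.0984 0.0723] [0.4879 0.1031] [0.4592 0.0742 0.0694] [0.5181 0.1324 0.0779]
t 27.97 tip [ 0.5219 -0.044   0.0992] F [ 3.5 -0.9  0.8] w 0.0131 cm [ 7.74 39.46  4.92] |d| 40.5 rot [-0.  0.  0.]
```

View pics/fin_w.png

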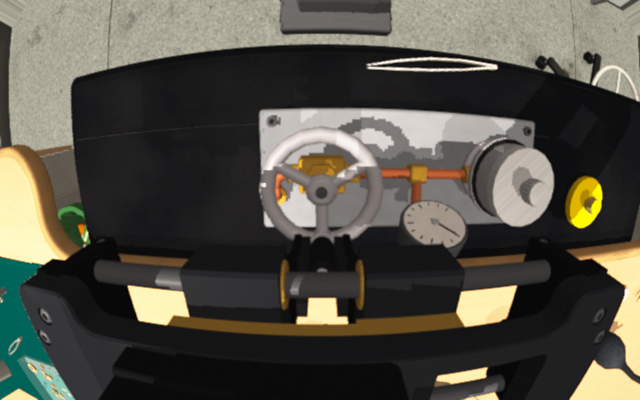

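View pics/fin_scene.png

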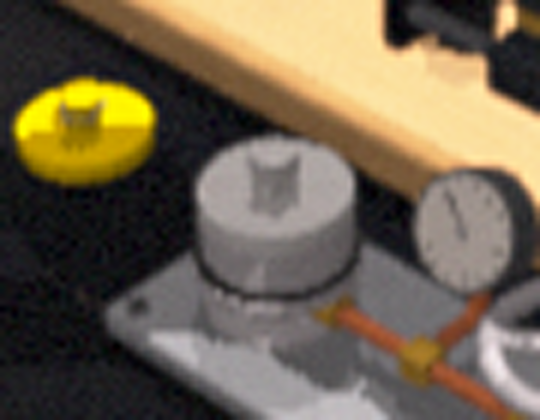

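```bash
python3 -c "
from rig import robot
print(robot.hand_in()); print(robot.get_obs()['time'])"
```

```text
the job is handed in; nothing more can be done
None
the job is handed in; nothing more can be done
```

I built the chamber, then closed the valve and backed it off two turns. I handed in at about 28 s of the 72 s allowed, with the gripper still holding the crank handle.

- **Chamber:** The ring went onto the seal with its centre within about 1 mm of the seal's centre. The watch looked centred inside it before I covered it. The cover lies flat on the ring, centred within about 1 mm by the wrist camera and 1–2 mm by the scene camera.
- **Valve closing:** I wound the wheel clockwise about 0.81 turn to a firm stop, where the force at the handle rose to 24 N and the rim had dropped about 1.3 mm.
- **Valve opening:** I backed it off two turns, to within about 1° of where the handle sat at the stop. The rim rose 3.1 mm by the wrist camera and 2.9 mm by the scene camera, against 3.0 mm expected.
- **First grasp missed:** The real fingertips sit about 34 mm short of the reported tool point, so my first grasp closed above the ring without moving it. I corrected for that offset in every later move.
- **Unconfirmed or inconsistent readings:** The top camera's view of the chamber was mostly blocked by the arm, so it could not confirm the ring or cover. The networks' guesses for the valve axis and handle scattered by several mm, so I used my own depth fits instead.
- **Left alone:** I never went near the tweezers, loupe, oil cup or yellow look-alike.

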